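# Load the marking spindle with stepped spacers

### The job

Load the three bearing spacers from the inclined pin rack onto the upright spindle of the marking bed for laser marking: first the large one, then the medium, then the small on top, each threaded fully home and lying flat so that every upper face shows. Let go of them, and leave the other things on the table where they are.

Things in the scene. Friction and masses are not known exactly. Their poses are not given: they have to be found in the camera images.
- bed: black perforated marking bed, a fixed plate 180 x 200 x 20 mm with bright strips along two edges; origin: middle of its underside, z up. An upright spindle is fixed on it near its middle
- bed_mid (a point): middle of the bed's upper face, z up. Near it stands the fixed steel spindle: foot disc 32 mm across, 10 mm high; plain shaft 16 mm in diameter, its top (1 mm chamfer) 65 mm above this point. Set by hand, its axis stands up to 6 mm off this point along each of the bed's x and y; this offset is not measured: find it by touch or sight
- rack: dark blue inclined pin rack, fixed, 300 mm wide along its y; origin: middle of its underside. The board slopes down to its front (its -x): its normal leans 30 degrees from vertical towards -x. Board 115 mm long, its middle 55 mm above the table. Three white pins, 14 mm in diameter, stand 8 mm out of it, 100 mm apart along its y; a spacer lies flat over each
- large_mid (a point): middle (on the axis, half-way up) of the large ring-shaped bearing spacer: 64 mm outside, 19 mm bore, 14 mm thick, steel, about 0.3 kg; z is the ring's axis, at the start square to the rack's sloping board
- medium_mid (a point): middle (on the axis, half-way up) of the medium ring-shaped bearing spacer: 52 mm outside, 19 mm bore, 14 mm thick, brass-coloured, about 0.2 kg; z is the ring's axis, at the start square to the rack's sloping board
- small_mid (a point): middle (on the axis, half-way up) of the small ring-shaped bearing spacer: 40 mm outside, 19 mm bore, 14 mm thick, white, about 0.05 kg; z is the ring's axis, at the start square to the rack's sloping board
- bush: bystander: copper-coloured ring 60 mm outside and 22 mm high lying between bed and rack, not one of the spacers; origin at its underside
- screwdriver: bystander: screwdriver lying on the right of the table
- wrench: bystander: wrench lying on the left of the table
- cleaner: bystander: closed bottle 140 mm high, 56 mm across, standing at the far side; origin at its underside
- tray: bystander: blue open tray 140 x 90 x 30 mm on the left; origin under its middle
- plates: bystander: stack of aluminium blanks 100 x 140 x 12 mm at the far right; origin under its middle
- tin: bystander: grey tin 60 mm high, 60 mm across, standing at the far side; origin at its underside
Things that resemble listed ones, but are neither listed nor needed, are in the scene too. What is shaped like the part that bears medium_mid but pink or purple is not meant.

How it is judged (in metres and radians):
On the way, in this order (a step that is already met when the one before it is completed fails the run):
1. the large spacer is threaded, home on the spindle's foot, and released (z of large_mid in the frame of bed between 0.034 and 0.04 m and horizontal distance between large_mid and bed below 0.012 m and angle between the z axis of large_mid and the z axis of bed, either way round below 0.08 rad and contact force between large and the fingers below 0.2 N and linear speed of large below 0.02 m/s), for 0.2 s.
2. the medium spacer is threaded, home on the large one, and released (all of step 1 and z of medium_mid in the frame of bed between 0.048 and 0.054 m and horizontal distance between medium_mid and bed below 0.012 m and angle between the z axis of medium_mid and the z axis of bed, either way round below 0.08 rad and contact force between medium and the fingers below 0.2 N and linear speed of medium below 0.02 m/s), for 0.2 s.
3. the small spacer is threaded, home on the medium one, and released (all of step 2 and z of small_mid in the frame of bed between 0.062 and 0.068 m and horizontal distance between small_mid and bed below 0.012 m and angle between the z axis of small_mid and the z axis of bed, either way round below 0.08 rad and contact force between small and the fingers below 0.2 N and linear speed of small below 0.02 m/s), for 0.2 s.
At the end, for the whole second after the job is handed in: On the spindle lie, from the foot up, the large, medium and small spacers: middles 37, 51 and 65 mm above the bed's underside (each within 3 mm), within 12 mm of the bed's middle (the spindle passes through them), level within 0.08 rad, at rest and released (all of step 3); the robot touches nothing.
It fails at once if a bystander (bush, screwdriver, wrench, bottle, tray, blanks or tin) is moved by more than 30 mm (distance of any of bush, screwdriver, wrench, cleaner, tray, plates, tin from where it was at the start of the episode above 0.03 m).
It fails at once if the bottle or the tin is tipped over (more than 0.5 rad) (angle between any of cleaner, tin's own z axis and vertical above 0.5 rad).
It also fails if it takes over 72 s, if anything falls off the work surface, if the arm or the gripper's body presses on something with over 40 N, if the wrist force passes 120 N, or if a joint passes its speed limit or range.

### The arm

A 6-joint arm with a two-finger parallel gripper is mounted at the origin on the work surface. World frame = base frame: x ahead of the robot, y to its left, z up, the work surface at z = 0. Lengths are in m, angles in degrees, forces in N, time in s.
With the tool pointing down it reaches from about 0.4 to 0.825 m from the base axis. Payload 7 kg.
Tool frame: the origin (TCP) lies between the finger pads; the fingertips stand 19 mm ahead of it and the grasp point (between the pads) is the TCP; y points along the fingers, x is the direction in which the jaws open and shut, and the axes are right-handed (so a half turn about y gives the same grasp; the last joint's range is limited). The gripper opens to 88 mm and grips with 3 to 60 N. Pads are 19 mm wide; open, the fingers measure 130 mm over their backs; the gripper's body (78 mm by 193 mm) begins 47 mm behind the grasp point.
Start: joints at [-59.181, 20.546, 0.682, 0, -70.136, -16.507], TCP at [0.167, -0.654, 0.223] pointing down, gripper open.
Joint ranges: [-176.03, 176.03], [-82.01, 121.73], [-58.28, 71.71], [-173.87, 95.51], [-174.79, -0.11], [-173.66, 173.66]. Speed limits (degrees/s): [136.94, 136.94, 172.46, 180, 180, 180].

### API

Orientations are given as [roll, pitch, yaw] about the fixed x, y, z axes, in that order (R = Rz(yaw) Ry(pitch) Rx(roll)).
In Python, from plant import r gives the robot as it stands. The module is installed in compiled form; this text tells all that it offers.
- The arm moves only by the tool jog_arm, never from a script. Its argument "steps" is a list of rows, each a list of 5 numbers: the closure, from 0 (fully open) to 1 (shut), then the shift along the tool's x, y, z in m, then the turn about the tool's y in degrees. In form: [[jaw, x, y, z, turn], ...]. A call has 1 to 12 rows; each row shifts and turns the commanded pose from where the row before left it, along the tool's axes as they then stand; what a row does not reach is not made up. A row lasts 1/12 s, in which the tool goes at most 41.7 mm and 7.16 degrees, less where a joint would pass 70% of its speed; a pose out of reach is approached as far as the arm can. A call with a gripper value outside its range is refused whole. The fingers move at their own pace and stop on an object; "squeeze" is the grip in N (left out, the last holds). Time passes only in rows, so rows that do not move let the fingers close. It gives the time, the measured TCP pose, the force and the opening at its end, in the units of the state.
- r.get_state(): the state, without advancing time (a new reading comes with each control period).
- r.capture(name): name is "scene" or "top" or "wrist"; returns a dict with "image" (384x512x3 uint8, red, green, blue), "vfov" (degrees; the focal length in pixels is half the picture's height over the tangent of half this angle, whatever the lens; pixels are square), "cx", "cy" (the principal point, pixels), "R" (3x3) and "t" (3): a world point X has camera coordinates R X + t; the wrist camera has in their place "tool_from_camera" (4x4, takes a point from camera to tool coordinates, whose origin is the TCP and whose axes are the tool frame's). Camera axes: x right, y down, z forward; pixel columns grow to the right and rows downward; lengths in m; the calibration is good to about 2 mm. A picture is of the moment at which its call begins: read the wrist's pose just before it. There is no depth.
- r.close_job(): hands the job in, once; it reports no verdict.
The state is a dict: "time_s": time; "joints": joint angles; "qd": joint speeds; "joint_torque": joint torques, N m; "tcp_pos": TCP position; "eef_rot": TCP orientation; "contact_force": force on the tool from outside, world axes, zero at the start; "moment": the same for the moment, N m; "gripper_width": finger opening in m.
Only numpy, scipy, OpenCV 4.12 (cv2) and the standard library are available. Lean on these libraries where they do the work, as an engineer would, in place of code of your own. Each camera call takes 0.05 s, during which the arm holds its last target.

## Working session

There is one attempt and no reset: what is moved stays moved. The work goes in short steps, Python scripts to look and compute and a tool call to move; the robot and the scene stay as the last step left them, time stands still between calls to the robot, and variables do not carry over. Pictures are saved under pics/ and viewed, and the job is handed in when it is done.

Besides the shell and the picture viewer there is one more tool, called as name(argument=value, ...), one argument or row to a line, values as JSON. jog_arm: Moves the arm, as the interface text tells. Its arguments: {"type":"object","properties":{"steps":{"type":"array","items":{"type":"array","items":{"type":"number"}}},"squeeze":{"type":"number"}},"required":["steps"]}

```bash
mkdir -p pics
python3 - <<'E'
from plant import r
import cv2
print(r.get_state())
for n in ("scene","top","wrist"):
    c=r.capture(n); cv2.imwrite(f"pics/{n}0.png",c["image"][:,:,::-1])
    print(n,{k:v for k,v in c.items() if k!="image"})
E
```

```text
{'time_s': 0.0, 'joints': array([-5.91805703e+01,  2.05892654e+01,  6.35384876e-01, -2.26106317e-02,
       -7.01367207e+01, -1.65074428e+01]), 'qd': array([ 0.00989418, -0.01134742,  0.00964406,  0.01622424,  0.04935857,
       -0.00970621]), 'joint_torque': array([ 1.78894206e-03, -5.82718492e+01,  2.93050539e+01,  6.99776441e+00,
        6.57933037e-03, -1.67744938e-04]), 'tcp_pos': array([ 0.16673387, -0.65357149,  0.2217516 ]), 'eef_rot': array([-8.99946334e+01, -9.29072137e-02,  1.04304283e+02]), 'contact_force': array([ 0.10978297, -1.17277661, -0.50481122]), 'moment': array([-0.04053532, -0.02094448,  0.04296348]), 'gripper_width': 0.08770440931422893}
scene {'vfov': 55.03520903012871, 'cx': 255.30317177223887, 'cy': 193.61670570529373, 'R': array([[-0.88206833,  0.47112043, -0.00099763],
       [ 0.29656268,  0.55359985, -0.77818878],
       [-0.36606835, -0.68671154, -0.62802964]]), 't': array([ 0.52587086, -0.11106078,  1.61720563])}
top {'vfov': 46.03753828714164, 'cx': 249.47281810472444, 'cy': 186.35658090269558, 'R': array([[ 0.02886077, -0.99953995, -0.00932457],
       [-0.9966399 , -0.02805916, -0.07695189],
       [ 0.07665485,  0.01151413, -0.9969912 ]]), 't': array([-0.00212625,  0.59011255,  1.33554785])}
wrist {'vfov': 70.00500113535816, 'cx': 253.21242944237025, 'cy': 189.68466443574118, 'tool_from_camera': array([[ 9.99999462e-01,  9.93740173e-04,  2.96617538e-04,
        -8.74772193e-04],
       [ 3.17885228e-06, -2.88952496e-01,  9.57343436e-01,
        -1.62442473e-01],
       [ 1.03705901e-03, -9.57342921e-01, -2.88952344e-01,
         7.90692000e-02],
       [ 0.00000000e+00,  0.00000000e+00,  0.00000000e+00,
         1.00000000e+00]])}
```

View pics/scene0.png

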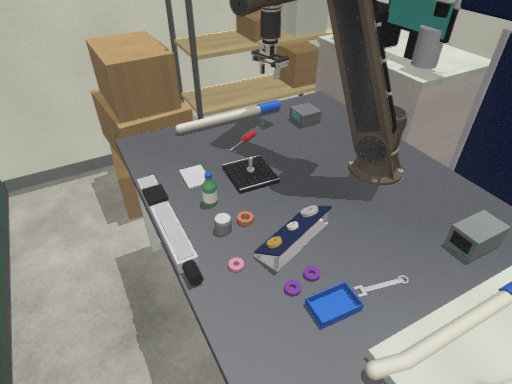

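View pics/top0.png

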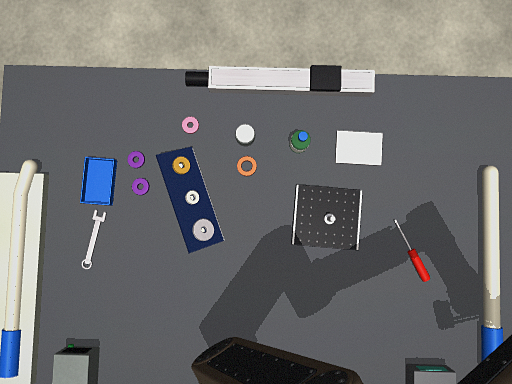

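View pics/wrist0.png

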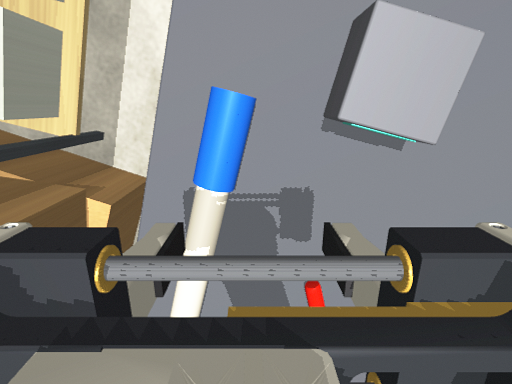

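The scene view shows the rack's high side facing +y, so the rack slopes down to -y. In the top view the large spacer is at about (203,230), the small at (192,197), the medium at (181,165) and the spindle at (330,218). The pink and purple rings are decoys.

```bash
cat > h.py <<'E'
import numpy as np,cv2
from scipy.spatial.transform import Rotation as Ro
def f(c): return 192/np.tan(np.radians(c["vfov"]/2))
def pose(s): return Ro.from_euler('xyz',s["eef_rot"],degrees=True).as_matrix(),np.array(s["tcp_pos"])
def ray(c,u,v,s=None):
    d=np.array([(u-c["cx"])/f(c),(v-c["cy"])/f(c),1.])
    if "R" in c: return -c["R"].T@c["t"], c["R"].T@d
    T=c["tool_from_camera"];R,p=pose(s)
    return R@T[:3,3]+p, R@(T[:3,:3]@d)
def onz(c,u,v,z,s=None):
    o,d=ray(c,u,v,s); return o+d*(z-o[2])/d[2]
def proj(c,X,s=None):
    X=np.array(X)
    if "R" in c: q=c["R"]@X+c["t"]
    else:
        R,p=pose(s);T=c["tool_from_camera"];q=T[:3,:3].T@(R.T@(X-p)-T[:3,3])
    return f(c)*q[0]/q[2]+c["cx"],f(c)*q[1]/q[2]+c["cy"]
def tri(r1,r2):
    (o1,d1),(o2,d2)=r1,r2
    A=np.stack([d1,-d2],1);t=np.linalg.lstsq(A,o2-o1,rcond=None)[0]
    a,b=o1+d1*t[0],o2+d2*t[1]; return (a+b)/2,np.linalg.norm(a-b)
E
python3 - <<'E'
from h import *
from plant import r
c=r.capture("top");im=c["image"];hsv=cv2.cvtColor(im,cv2.COLOR_RGB2HSV)
for n,(u,v),z in [("large",(203,230),.06),("small",(192,197),.06),("medium",(181,165),.06),("spindle",(330,218),.085),("bush",(247,166),.022),("scr",(400,225),.01),("tin",(245,134),.06),("bottle",(303,137),.14)]:
    print(n,onz(c,u,v,z)[:2].round(3))
m=cv2.inRange(hsv,(105,120,40),(125,255,130)); m[:, :150]=0;m[:,240:]=0
m=cv2.morphologyEx(m,cv2.MORPH_CLOSE,np.ones((15,15)))
cs=max(cv2.findContours(m,0,2)[0],key=cv2.contourArea);b=cv2.minAreaRect(cs);print("rack",b,cv2.boxPoints(b).round(1).tolist())
for p in cv2.boxPoints(b):
    print([onz(c,*p,z)[:2].round(3).tolist() for z in (.026,.084)])
cv2.imwrite("pics/tc.png",cv2.resize(im[130:270,130:390,::-1],None,fx=3,fy=3,interpolation=cv2.INTER_CUBIC))
c=r.capture("scene");im=c["image"]
cv2.imwrite("pics/sc.png",cv2.resize(im[140:290,200:350,::-1],None,fx=4,fy=4,interpolation=cv2.INTER_CUBIC))
E
```

```text
large [0.456 0.146]
small [0.551 0.181]
medium [0.644 0.217]
spindle [ 0.501 -0.218]
bush [0.651 0.024]
scr [ 0.487 -0.441]
tin [0.742 0.032]
bottle [ 0.722 -0.131]
rack ((189.35018920898438, 198.00234985351562), (102.81330871582031, 36.988136291503906), 71.35821533203125) [[155.39999389648438, 155.1999969482422], [190.39999389648438, 143.39999389648438], [223.3000030517578, 240.8000030517578], [188.3000030517578, 252.60000610351562]]
[[0.676, 0.301], [0.668, 0.288]]
[[0.715, 0.197], [0.705, 0.188]]
[[0.425, 0.088], [0.428, 0.084]]
[[0.387, 0.191], [0.392, 0.182]]
```

View pics/tc.png

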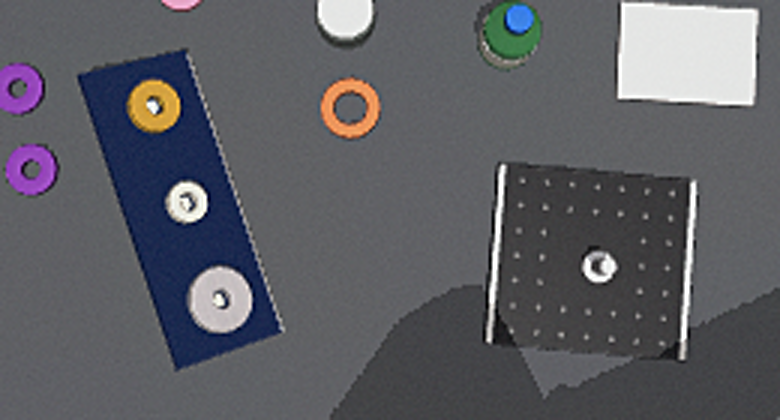

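View pics/sc.png

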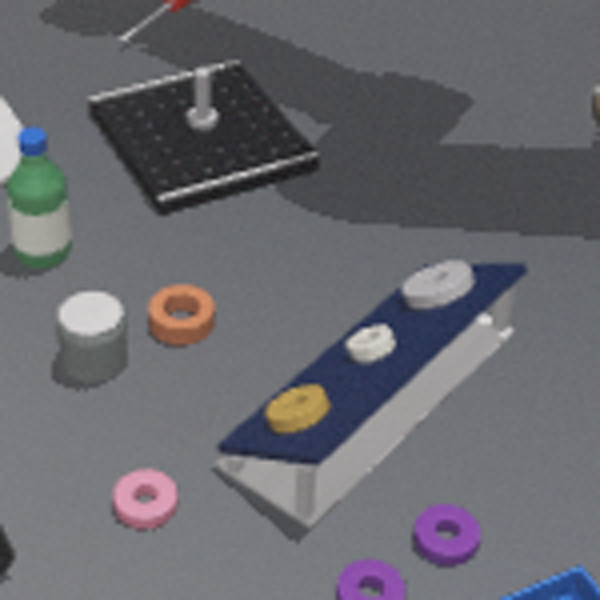

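jog_arm(
  steps=[
    [0,0,0,0,-7.1],
    [0,0,0,0,-7.1],
    [0,0,0,0,-7.1],
    [0,0,0,0,-7.1],
    [0,0,0,0,-7.1],
    [0,0,0,0,-7.1],
    [0,0,0,0,-7.1],
    [0,0,0,0,-7.1],
    [0,0,0,0,-7.1],
    [0,0,0,0,-7.1],
    [0,0,0,0,-7.1],
    [0,0,0,0,-7.1],
  ],
)

```text
time_s: 1.25
tcp_pos: [0.1668, -0.6539, 0.2225]
eef_rot: [-90.0, -0.0, -170.1]
contact_force: [0.7, -1.0, 0.3]
gripper_width: 0.0875
```

jog_arm(
  steps=[
    [0,0,0,0,-5.6],
    [0,0,0,0,-5.6],
    [0,-0.031,0,-0.019,0],
    [0,-0.031,0,-0.019,0],
    [0,-0.031,0,-0.019,0],
    [0,-0.031,0,-0.019,0],
    [0,-0.031,0,-0.019,0],
    [0,-0.031,0,-0.019,0],
    [0,-0.031,0,-0.019,0],
    [0,-0.031,0,-0.019,0],
    [0,-0.031,0,-0.019,0],
    [0,-0.031,0,-0.019,0],
  ],
)

```text
time_s: 2.25
tcp_pos: [0.3903, -0.3651, 0.2229]
eef_rot: [-90.0, 0.0, -159.3]
contact_force: [0.8, -0.5, -0.8]
gripper_width: 0.0878
```

jog_arm(
  steps=[
    [0,-0.031,0.004,-0.019,0],
    [0,-0.031,0.004,-0.019,0],
    [0,-0.031,0.004,-0.02,0],
    [0,-0.031,0.004,-0.02,0],
    [0,-0.03,0.004,-0.02,0],
    [0,0,0,0,0],
    [0,0,0,0,0],
  ],
)

```text
time_s: 2.83
tcp_pos: [0.4998, -0.2189, 0.2022]
eef_rot: [-90.0, -0.0, -159.1]
contact_force: [-0.6, 0.9, -0.8]
gripper_width: 0.0878
```

Run:
```python
from h import *
from plant import r
s=r.get_state();c=r.capture("wrist");cv2.imwrite("pics/w1.png",c["image"][:,:,::-1]);np.save("pics/w1.npy",[s,c],allow_pickle=True)
```

```text
(no output)
```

View pics/w1.png

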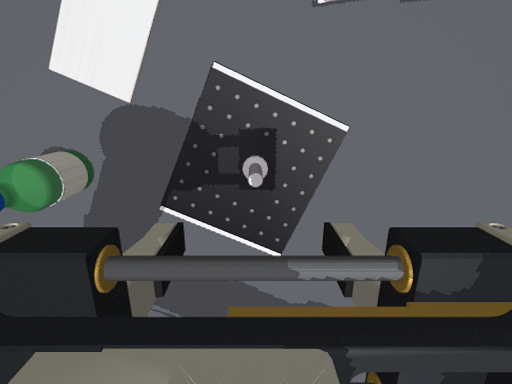

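Run:
```python
from h import *
s,c=np.load("pics/w1.npy",allow_pickle=True)
im=c["image"][140:205,220:290,::-1]
cv2.imwrite("pics/w1z.png",cv2.resize(im,None,fx=8,fy=8,interpolation=cv2.INTER_NEAREST))
for z in (.085,.03): print(z,proj(c,[s["tcp_pos"][0],s["tcp_pos"][1],z],s))
```

```text
0.085 (np.float64(252.2209877401067), np.float64(184.79699109443243))
0.03 (np.float64(252.3230991178465), np.float64(172.8121167569914))
```

View pics/w1z.png

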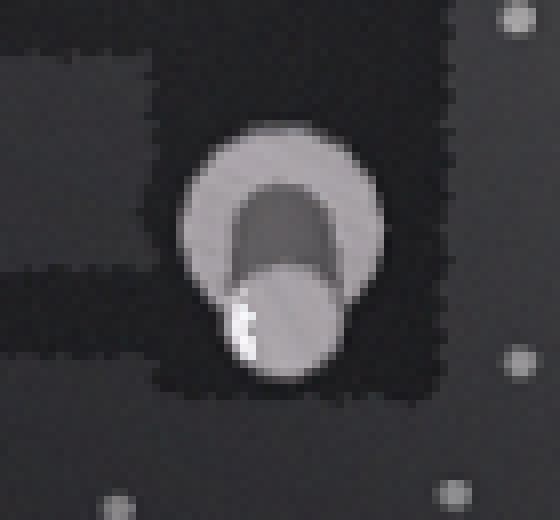

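Run:
```python
from h import *
s,c=np.load("pics/w1.npy",allow_pickle=True)
print(onz(c,254.6,167.7,.03,s),onz(c,255.1,179.6,.085,s))
from plant import r
c=r.capture("top")
im=c["image"][200:240,310:350,::-1]
cv2.imwrite("pics/t2.png",cv2.resize(im,None,fx=14,fy=14,interpolation=cv2.INTER_NEAREST))
```

```text
[ 0.49946358 -0.22599456  0.03      ] [ 0.49897833 -0.22528456  0.085     ]
```

jog_arm(
  steps=[
    [0,-0.009,0,-0.0357,0],
    [0,-0.009,0,-0.0357,0],
    [0,-0.009,0,-0.0357,0],
    [0,-0.009,0,-0.0357,0],
    [0,-0.009,0,-0.0357,0],
    [0,-0.009,0,-0.0357,0],
    [0,-0.009,0,-0.0357,0],
    [0,-0.009,0,-0.0357,0],
    [0,-0.009,0,-0.0357,0],
    [0,-0.008,0,-0.0357,0],
    [0,0,0,0,0],
    [0,0,0,0,0],
  ],
)

```text
time_s: 3.93
tcp_pos: [0.4559, 0.1455, 0.2029]
eef_rot: [-90.0, 0.0, -159.2]
contact_force: [-0.1, -0.3, -0.3]
gripper_width: 0.0876
```

Run:
```python
from h import *
from plant import r
s=r.get_state();c=r.capture("wrist");cv2.imwrite("pics/w2.png",c["image"][:,:,::-1]);np.save("pics/w2.npy",[s,c],allow_pickle=True)
print(s["tcp_pos"],s["eef_rot"],s["joints"])
```

```text
[0.45585251 0.1454936  0.20289081] [-9.00080075e+01  2.23634100e-02 -1.59191413e+02] [ 4.13317527e+01  2.61666716e+00 -2.50053766e+01  3.85016700e-04
 -6.23542050e+01 -2.05233428e+01]
```

View pics/w2.png

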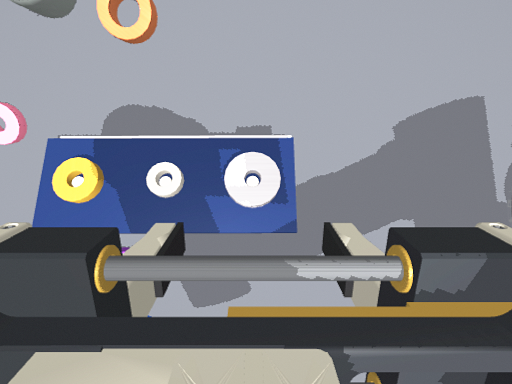

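Run:
```python
from h import *
s,c=np.load("pics/w2.npy",allow_pickle=True)
im=c["image"][135:240,30:305,::-1]
cv2.imwrite("pics/w2z.png",cv2.resize(im,None,fx=2.9,fy=2.9,interpolation=cv2.INTER_NEAREST))
im=c["image"][145:215,215:290,::-1]
cv2.imwrite("pics/w2y.png",cv2.resize(im,None,fx=8,fy=8,interpolation=cv2.INTER_NEAREST))
hsv=cv2.cvtColor(c["image"],cv2.COLOR_RGB2HSV)
R,p=pose(s)
for n,m in [("white",((hsv[...,1]<60)&(hsv[...,2]>110))),("brass",(hsv[...,0]>15)&(hsv[...,0]<35)&(hsv[...,1]>120)&(hsv[...,2]>80)),("blue",(hsv[...,0]>105)&(hsv[...,0]<128)&(hsv[...,1]>120))]:
    m=m.astype(np.uint8)*255; q=m.copy();m[:]=0;m[138:232,40:300]=q[138:232,40:300]
    for k in cv2.findContours(m,0,1)[0]:
        if cv2.contourArea(k)>300:
            print(n,cv2.fitEllipse(k),cv2.boundingRect(k))
```

```text
white ((164.59742736816406, 179.44937133789062), (34.74824905395508, 37.17421340942383), 100.81298065185547) (146, 162, 38, 36)
white ((251.9603729248047, 179.13345336914062), (54.950523376464844, 55.74838638305664), 95.98564910888672) (224, 152, 57, 56)
white ((295.95721435546875, 117.1653823852539), (4.93222713470459, 214.848388671875), 178.88296508789062) (294, 138, 6, 94)
brass ((77.48828125, 179.76158142089844), (44.125946044921875, 50.04621124267578), 81.23634338378906) (52, 157, 52, 46)
blue ((172.17221069335938, 183.9635772705078), (100.3251724243164, 327.0746154785156), 90.58881378173828) (40, 138, 257, 94)
```

View pics/w2z.png

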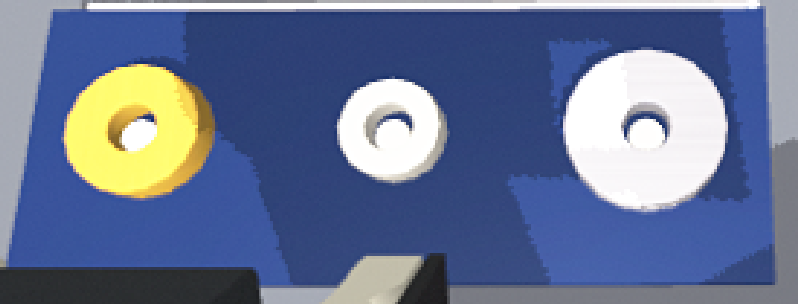

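View pics/w2y.png

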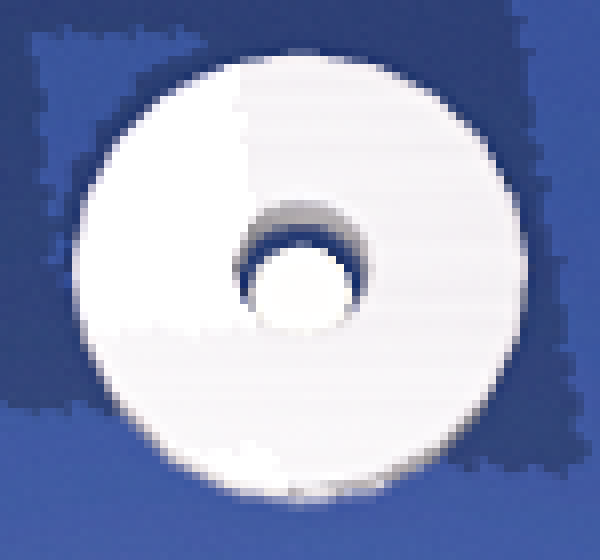

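Run:
```python
from h import *
s,c=np.load("pics/w2.npy",allow_pickle=True)
R,p=pose(s); print(R.round(3).tolist())
zt=R[:,2]
lo=onz(c,200,138,.055-.02875,s);hi=onz(c,215,232.5,.055+.02875,s)
print("lo",lo,"hi",hi,"zt",(lo-p)@zt,(hi-p)@zt)
mid=(((lo-p)@zt+(hi-p)@zt)/2); print("mid",mid,"span",((lo-hi)@zt),"expect",.115*np.cos(np.pi/6))
# board plane normal: leans to +zt (downhill)
n=np.array([0,0,1])*np.cos(np.pi/6)+zt*.5
P0=p+zt*mid; P0[2]=.055
for nm,u,v in [("large",252,178.8),("small",163.6,178.5),("medium",75.5,179.5)]:
    o,d=ray(c,u,v,s)
    t=((P0+14e-3*n-o)@n)/(d@n); X=o+d*t; C=X-7e-3*n
    print(nm,"centre",C.round(4),"tool",(R.T@(C-p)).round(4))
```

```text
[[-0.935, 0.0, 0.355], [-0.355, 0.0, -0.935], [-0.0, -1.0, -0.0]]
lo [0.53095595 0.12848424 0.02625   ] hi [0.47513308 0.21313261 0.08375   ] zt 0.04260485108803548 -0.056361060053488315
mid -0.006878104482726417 span 0.09896591114152381 expect 0.09959292143521045
large centre [0.4556 0.1475 0.0602] tool [-0.0004  0.1427 -0.0019]
small centre [0.5487 0.1826 0.0601] tool [-0.0999  0.1428 -0.0017]
medium centre [0.6408 0.2188 0.0607] tool [-0.1989  0.1422 -0.0028]
```

jog_arm(
  steps=[
    [0,0,0.03,0.002,0],
    [0,0,0.03,0,0],
    [0,0,0.025,0,0],
    [0,0,0.02,0,0],
    [0,0,0.01,0,0],
    [0,0,0.006,0,0],
    [0,0,0.004,0,0],
    [0,0,0,0,0],
    [0,0,0,0,0],
  ],
  squeeze=30,
)

```text
time_s: 4.73
tcp_pos: [0.4572, 0.1426, 0.0783]
eef_rot: [-90.0, 0.0, -159.3]
contact_force: [-0.8, 0.4, 0.7]
gripper_width: 0.0874
```

jog_arm(
  steps=[
    [0.2,0,0,0,0],
    [0.4,0,0,0,0],
    [1,0,0,0,0],
    [1,0,0,0,0],
    [1,0,0,0,0],
    [1,0,0,0,0],
    [1,0,0,0,0],
    [1,0,0,0,0],
  ],
)

```text
time_s: 5.4
tcp_pos: [0.4567, 0.143, 0.0777]
eef_rot: [-90.0, -0.0, -159.3]
contact_force: [-0.2, 0.1, 0.4]
gripper_width: 0.04
```

```bash
cat > snap.py <<'E'
import sys
from h import *
from plant import r
n=sys.argv[1]
s=r.get_state();c=r.capture("wrist");cv2.imwrite(f"pics/{n}.png",c["image"][:,:,::-1]);np.save(f"pics/{n}.npy",[s,c],allow_pickle=True)
print(s["tcp_pos"],s["eef_rot"],s["contact_force"],s["moment"],s["gripper_width"],s["time_s"])
E
python3 snap.py w3
```

```text
[0.45666311 0.14304327 0.07767849] [-8.99996277e+01 -1.05615021e-03 -1.59280497e+02] [-0.17628174  0.07524684  0.38172163] [0.03042044 0.12898014 0.00835297] 0.04000415574425488 5.4
```

View pics/w3.png

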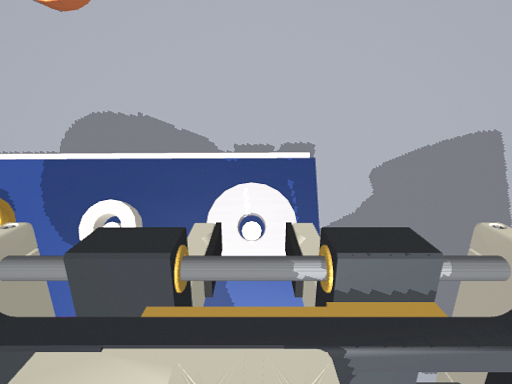

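Run:
```python
from h import *
s,c=np.load("pics/w3.npy",allow_pickle=True)
im=c["image"][170:310,170:335,::-1]
cv2.imwrite("pics/w3z.png",cv2.resize(im,None,fx=4.5,fy=4.2,interpolation=cv2.INTER_NEAREST))
from plant import r
c=r.capture("scene");im=c["image"]
cv2.imwrite("pics/sc3.png",cv2.resize(im[140:290,200:350,::-1],None,fx=4,fy=4,interpolation=cv2.INTER_CUBIC))
```

```text
(no output)
```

View pics/w3z.png

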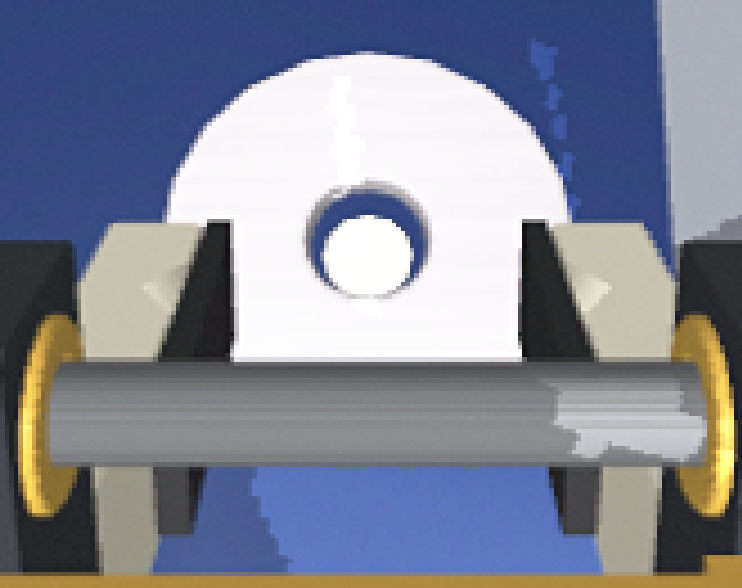

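View pics/sc3.png

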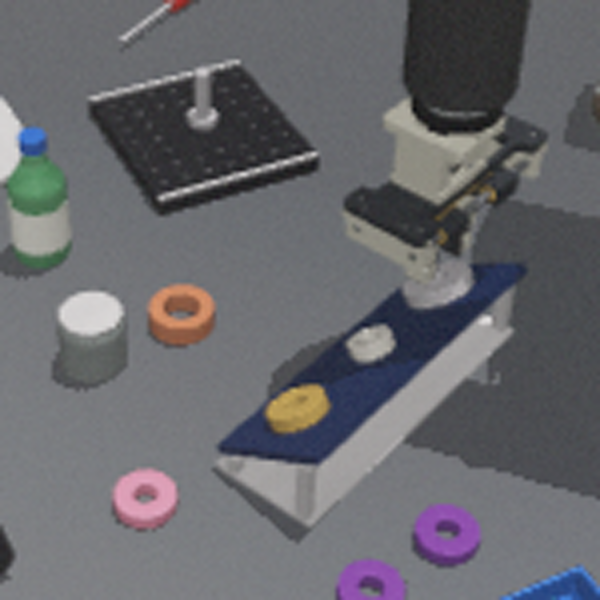

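jog_arm(
  steps=[
    [0.55,0,0,0,0],
    [0.55,0,0.002,0,0],
    [0.55,0,0.001,0,0],
    [0.55,0,0,0,0],
  ],
)

```text
time_s: 5.83
tcp_pos: [0.4565, 0.1429, 0.0743]
eef_rot: [-90.0, -0.0, -159.3]
contact_force: [-0.4, -0.2, 0.4]
gripper_width: 0.0389
```

jog_arm(
  steps=[
    [0.55,0,0.001,0,0],
    [0.55,0,0.001,0,0],
    [0.55,0,0,0,0],
  ],
)

```text
time_s: 6.08
tcp_pos: [0.4566, 0.1429, 0.0725]
eef_rot: [-90.0, -0.0, -159.3]
contact_force: [-0.3, -0.3, 0.3]
gripper_width: 0.039
```

jog_arm(
  steps=[
    [0.55,0,0.001,0,0],
    [0.55,0,0.001,0,0],
    [0.55,0,0,0,0],
  ],
)

```text
time_s: 6.33
tcp_pos: [0.4566, 0.1429, 0.0705]
eef_rot: [-90.0, -0.0, -159.3]
contact_force: [0.3, 0.1, -0.5]
gripper_width: 0.0394
```

jog_arm(
  steps=[
    [0.55,0,0.001,0,0],
    [0.55,0,0.001,0,0],
    [0.55,0,0,0,0],
  ],
)

```text
time_s: 6.58
tcp_pos: [0.4566, 0.143, 0.0685]
eef_rot: [-90.0, -0.0, -159.3]
contact_force: [0.3, 0.8, 0.7]
gripper_width: 0.0395
```

```bash
python3 snap.py w4
python3 - <<'E'
from h import *
s,c=np.load("pics/w4.npy",allow_pickle=True)
im=c["image"][170:310,170:335,::-1]
cv2.imwrite("pics/w4z.png",cv2.resize(im,None,fx=4.5,fy=4.2,interpolation=cv2.INTER_NEAREST))
E
```

```text
[0.45659663 0.14296266 0.06847141] [-8.99985388e+01 -1.30102039e-02 -1.59288567e+02] [0.33267444 0.78735569 0.68710826] [0.04762391 0.14347697 0.01271323] 0.03949161098543401 6.5833
```

View pics/w4z.png

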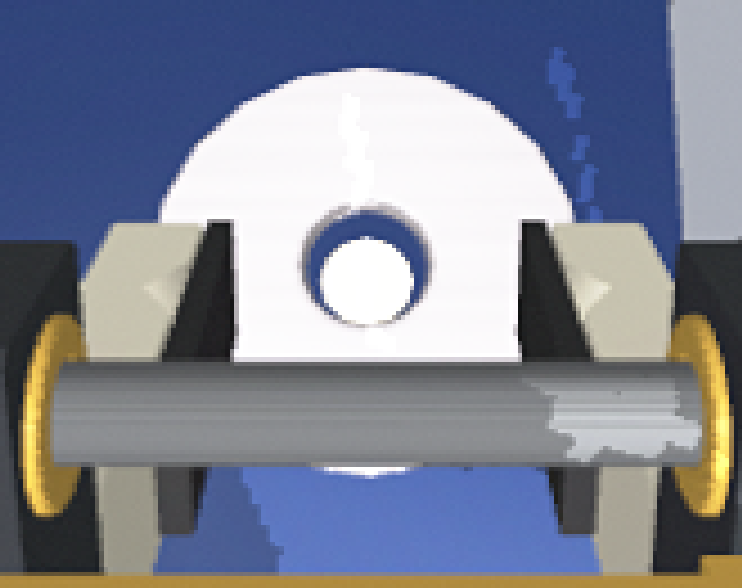

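Run:
```python
from h import *
n=None
for k in("w2","w3","w4"):
    s,c=np.load(f"pics/{k}.npy",allow_pickle=True)
    R,p=pose(s); n=np.array([0,0,1])*np.cos(np.pi/6)+R[:,2]*.5
    C=np.array([.4556,.1475,.0602])
    for dz in (0,-.005,-.01):
        T=C+7e-3*n+[0,0,dz]
        pts=[T]+[T+32e-3*v for v in (R[:,0],-R[:,0],np.cross(n,R[:,0]),-np.cross(n,R[:,0]))]
        print(k,dz,[tuple(np.round(proj(c,q,s),1)) for q in pts])
s,c=np.load("pics/w4.npy",allow_pickle=True)
R,p=pose(s)
for y in(-.01,0,.019):
  for z in (-.0095,.0095): print(y,z,proj(c,p+R@np.array([.0195,y,z]),s))
```

```text
w2 0 [(np.float64(252.0), np.float64(178.8)), (np.float64(280.4), np.float64(178.8)), (np.float64(223.6), np.float64(178.8)), (np.float64(252.0), np.float64(152.0)), (np.float64(251.9), np.float64(206.9))]
w2 -0.005 [(np.float64(252.0), np.float64(177.7)), (np.float64(280.0), np.float64(177.7)), (np.float64(224.0), np.float64(177.7)), (np.float64(252.0), np.float64(151.4)), (np.float64(251.9), np.float64(205.3))]
w2 -0.01 [(np.float64(252.0), np.float64(176.6)), (np.float64(279.6), np.float64(176.7)), (np.float64(224.4), np.float64(176.6)), (np.float64(252.1), np.float64(150.7)), (np.float64(252.0), np.float64(203.8))]
w3 0 [(np.float64(251.0), np.float64(228.0)), (np.float64(297.3), np.float64(228.0)), (np.float64(204.8), np.float64(227.9)), (np.float64(251.1), np.float64(183.2)), (np.float64(250.9), np.float64(276.4))]
w3 -0.005 [(np.float64(251.1), np.float64(225.0)), (np.float64(296.2), np.float64(225.0)), (np.float64(206.0), np.float64(225.0)), (np.float64(251.2), np.float64(181.4)), (np.float64(251.0), np.float64(272.0))]
w3 -0.01 [(np.float64(251.1), np.float64(222.2)), (np.fl
[... 539 characters left out ...]
t64(250.7), np.float64(280.3))]
w4 -0.01 [(np.float64(250.9), np.float64(227.6)), (np.float64(297.0), np.float64(227.6)), (np.float64(204.8), np.float64(227.5)), (np.float64(251.0), np.float64(183.0)), (np.float64(250.8), np.float64(275.7))]
-0.01 -0.0095 (np.float64(282.8986513077022), np.float64(254.86980658711371))
-0.01 0.0095 (np.float64(283.9139879114662), np.float64(227.00741139668247))
0 -0.0095 (np.float64(281.3235926916946), np.float64(247.04589571452914))
0 0.0095 (np.float64(282.23430362119905), np.float64(220.45674631831517))
0.019 -0.0095 (np.float64(278.74767273143664), np.float64(234.25032862950502))
0.019 0.0095 (np.float64(279.49987904094303), np.float64(209.7926591972386))
```

Run:
```python
from h import *
from plant import r
c=r.capture("scene");im=c["image"]
cv2.imwrite("pics/sc4.png",cv2.resize(im[170:230,270:345,::-1],None,fx=8,fy=8,interpolation=cv2.INTER_CUBIC))
s=r.get_state()
R,p=pose(s)
for y in (0,.019):
  for x in (-.0195,.0195): print(y,x,proj(c,p+R@np.array([x,y,0])))
```

```text
0 -0.0195 (np.float64(305.7300482417962), np.float64(210.4750603922771))
0 0.0195 (np.float64(312.0275144349513), np.float64(205.03113594272537))
0.019 -0.0195 (np.float64(305.27594534411656), np.float64(214.48303938941459))
0.019 0.0195 (np.float64(311.52477394343276), np.float64(209.01921935734865))
```

View pics/sc4.png

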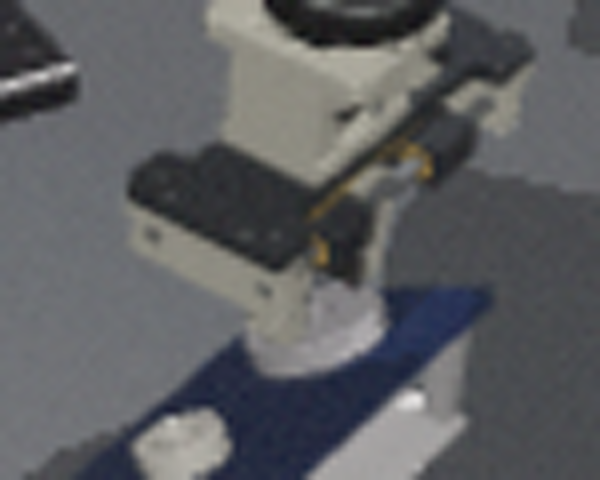

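jog_arm(
  steps=[
    [0.55,0,0.001,0,0],
    [0.55,0,0.001,0,0],
    [0.55,0,0,0,0],
  ],
)

```text
time_s: 6.93
tcp_pos: [0.4569, 0.1431, 0.0669]
eef_rot: [-90.0, 0.0, -159.3]
contact_force: [-1.6, 0.6, 4.2]
gripper_width: 0.0395
```

jog_arm(
  steps=[
    [0.55,0,0.001,0,0],
    [0.55,0,0.001,0,0],
    [0.55,0,0,0,0],
  ],
)

```text
time_s: 7.18
tcp_pos: [0.4572, 0.1432, 0.0662]
eef_rot: [-90.0, 0.1, -159.2]
contact_force: [-6.6, -1.5, 19.3]
gripper_width: 0.0393
```

jog_arm(
  steps=[
    [0.55,0,0.001,0,0],
    [0.55,0,0.001,0,0],
    [0.55,0,0,0,0],
  ],
)

```text
time_s: 7.43
tcp_pos: [0.4575, 0.1431, 0.0656]
eef_rot: [-90.0, 0.1, -159.2]
contact_force: [-9.3, -3.8, 35.3]
gripper_width: 0.0396
```

jog_arm(
  steps=[
    [0.55,0,-0.004,0,0],
    [0.3,0,-0.01,0,0],
    [0,0,-0.01,0,0],
    [0,0,-0.03,0,0],
    [0,0,-0.03,0,0],
    [0,0,0,0,0],
    [0,0,0,0,0],
  ],
)

```text
time_s: 8.02
tcp_pos: [0.4576, 0.1438, 0.1483]
eef_rot: [-90.1, 0.2, -159.3]
contact_force: [0.2, -0.2, -0.4]
gripper_width: 0.074
```

```bash
python3 snap.py w5
python3 - <<'E'
from h import *
from plant import r
c=r.capture("scene");im=c["image"]
cv2.imwrite("pics/sc5.png",cv2.resize(im[150:260,250:345,::-1],None,fx=6,fy=6,interpolation=cv2.INTER_CUBIC))
for C in ([.4556,.1475,.0602],[.5487,.1826,.0601],[.6408,.2188,.0607]):
  C=np.array(C);n=np.array([.177,-.468,.866])
  for dz in (0,-.006,-.012): print(np.round(proj(c,C+[0,0,dz]),1),np.round(proj(c,C+7e-3*n+[0,0,dz]),1))
E
```

```text
[0.45761552 0.14376788 0.14830975] [ -90.07746094    0.22335849 -159.28320355] [ 0.19111015 -0.19099297 -0.41254659] [0.00866462 0.14975755 0.03644871] 0.07401895288420703 8.0167
[309.7 210.2] [309.  208.5]
[309.5 211.4] [308.9 209.7]
[309.4 212.7] [308.7 211. ]
[292.9 224.8] [292.2 223. ]
[292.8 226.1] [292.1 224.3]
[292.7 227.3] [292.  225.6]
[274.9 240.8] [274.2 239. ]
[274.9 242.1] [274.1 240.3]
[274.8 243.4] [274.1 241.6]
```

View pics/sc5.png

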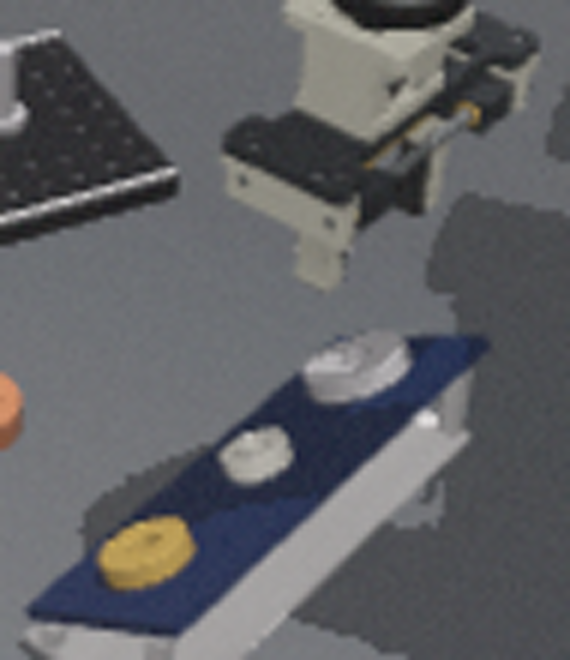

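View pics/w5.png

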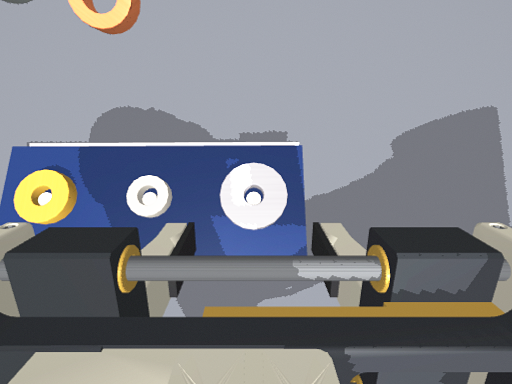

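Run:
```python
from h import *
from plant import r
c=r.capture("scene");s=r.get_state();R,p=pose(s)
im=c["image"][165:205,280:340,::-1]
cv2.imwrite("pics/sc6.png",cv2.resize(im,None,fx=12,fy=12,interpolation=cv2.INTER_NEAREST))
for x in (-.037,-.058,.037):
  for z in (-.0095,.0095):
    print(x,z,[np.round((np.array(proj(c,p+R@np.array([x,y,z])))-[280,165])*12,0).tolist() for y in (-.047,0,.019)])
```

```text
-0.037 -0.0095 [[340.0, 250.0], [325.0, 383.0], [319.0, 435.0]]
-0.037 0.0095 [[283.0, 222.0], [269.0, 355.0], [264.0, 407.0]]
-0.058 -0.0095 [[295.0, 286.0], [281.0, 420.0], [276.0, 472.0]]
-0.058 0.0095 [[238.0, 258.0], [225.0, 391.0], [220.0, 443.0]]
0.037 -0.0095 [[491.0, 129.0], [473.0, 261.0], [466.0, 312.0]]
0.037 0.0095 [[434.0, 103.0], [418.0, 234.0], [411.0, 285.0]]
```

View pics/sc6.png

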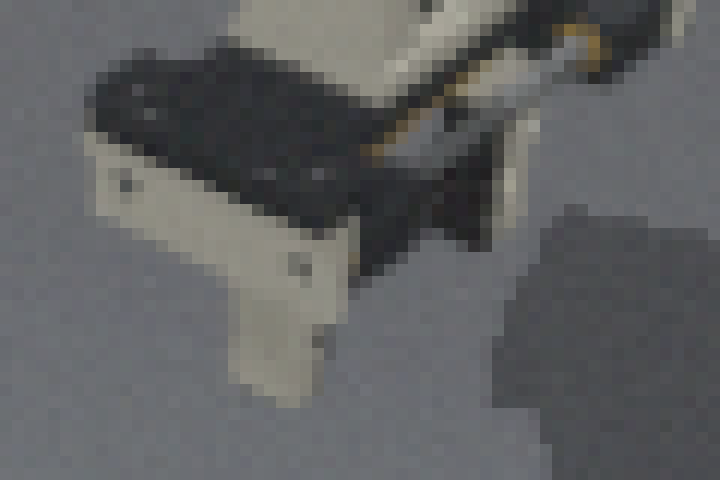

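jog_arm(
  steps=[
    [0.3,0,0,0.035,0],
    [0.3,0,0,0.035,0],
    [0.3,0,0.03,0.03,0],
    [0.3,0,0.035,0,0],
    [0.3,0,0.035,0,0],
    [0.3,0,0.015,0,0],
    [0.3,0,0.007,0,0],
    [0.3,0,0.003,0,0],
    [0.3,0,0.002,0,0],
    [0.3,0,0,0,0],
  ],
)

```text
time_s: 9.0
tcp_pos: [0.4923, 0.0503, 0.0206]
eef_rot: [-90.0, 0.0, -159.3]
contact_force: [-0.7, 0.5, -0.1]
gripper_width: 0.0615
```

jog_arm(
  steps=[
    [0.3,0,0.001,0,0],
    [0.3,0,0.001,0,0],
    [0.3,0,0.001,0,0],
    [0.3,0,0,0,0],
  ],
)

```text
time_s: 9.33
tcp_pos: [0.492, 0.0502, 0.0176]
eef_rot: [-90.0, 0.1, -159.3]
contact_force: [-0.2, -0.8, 0.6]
gripper_width: 0.0613
```

jog_arm(
  steps=[
    [0.3,0,0.0015,0,0],
    [0.3,0,0.0015,0,0],
    [0.3,0,0,0,0],
  ],
)

```text
time_s: 9.58
tcp_pos: [0.4917, 0.0499, 0.014]
eef_rot: [-90.0, -0.0, -159.3]
contact_force: [-0.3, 0.8, -0.0]
gripper_width: 0.0613
```

jog_arm(
  steps=[
    [0.3,0,0.0015,0,0],
    [0.3,0,0.0015,0,0],
    [0.3,0,0,0,0],
  ],
)

```text
time_s: 9.83
tcp_pos: [0.4917, 0.0499, 0.0108]
eef_rot: [-90.0, -0.0, -159.3]
contact_force: [-1.2, 0.3, 0.3]
gripper_width: 0.0613
```

jog_arm(
  steps=[
    [0.3,0,0.0015,0,0],
    [0.3,0,0.0015,0,0],
    [0.3,0,0,0,0],
  ],
)

```text
time_s: 10.08
tcp_pos: [0.4917, 0.0499, 0.0079]
eef_rot: [-90.0, -0.0, -159.3]
contact_force: [0.5, 0.2, -0.3]
gripper_width: 0.0616
```

jog_arm(
  steps=[
    [0.3,0,0.001,0,0],
    [0.3,0,0.001,0,0],
    [0.3,0,0,0,0],
  ],
)

```text
time_s: 10.33
tcp_pos: [0.4918, 0.0499, 0.006]
eef_rot: [-90.0, -0.0, -159.3]
contact_force: [0.2, -0.3, -1.3]
gripper_width: 0.0613
```

jog_arm(
  steps=[
    [0.3,0,0.001,0,0],
    [0.3,0,0.001,0,0],
    [0.3,0,0,0,0],
  ],
)

```text
time_s: 10.58
tcp_pos: [0.4918, 0.0499, 0.004]
eef_rot: [-90.0, -0.0, -159.3]
contact_force: [-0.6, 0.6, 0.0]
gripper_width: 0.0616
```

jog_arm(
  steps=[
    [0.3,0,0.001,0,0],
    [0.3,0,0.001,0,0],
    [0.3,0,0,0,0],
  ],
)

```text
time_s: 10.83
tcp_pos: [0.4917, 0.0499, 0.002]
eef_rot: [-90.0, -0.0, -159.3]
contact_force: [-0.3, 0.3, 0.4]
gripper_width: 0.0618
```

jog_arm(
  steps=[
    [0.3,0,0.001,0,0],
    [0.3,0,0.001,0,0],
    [0.3,0,0,0,0],
  ],
)

```text
time_s: 11.08
tcp_pos: [0.4917, 0.0499, -0.0]
eef_rot: [-90.0, -0.0, -159.3]
contact_force: [0.4, 1.0, -0.3]
gripper_width: 0.0609
```

Run:
```python
from h import *
from plant import r
s=r.get_state();print(s["joints"],s["tcp_pos"],s["contact_force"])
c=r.capture("scene");im=c["image"]
cv2.imwrite("pics/sc7.png",cv2.resize(im[150:260,230:330,::-1],None,fx=6,fy=6,interpolation=cv2.INTER_CUBIC))
```

```text
[ 2.86266448e+01  1.91701604e+01 -3.69993840e+01 -4.85393736e-03
 -3.38488248e+01 -7.91433178e+00] [ 4.91718105e-01  4.98999783e-02 -1.75000423e-05] [ 0.44220017  0.95996379 -0.30119789]
```

View pics/sc7.png

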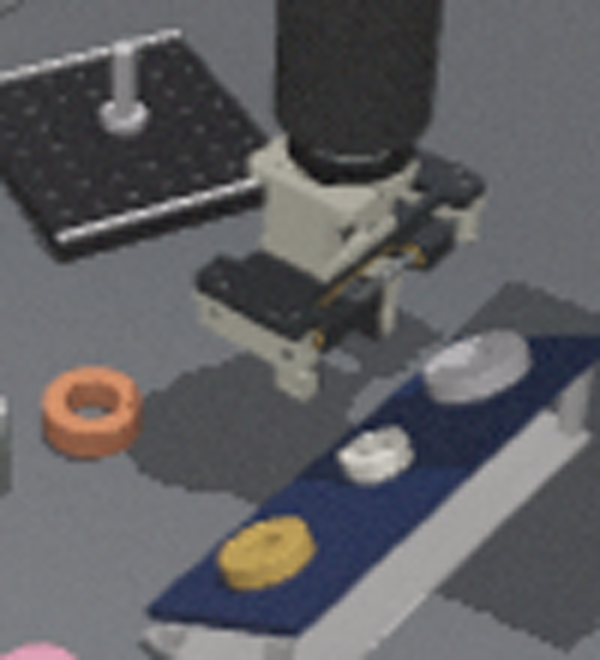

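jog_arm(
  steps=[
    [0.3,0,0.001,0,0],
    [0.3,0,0.001,0,0],
    [0.3,0,0,0,0],
  ],
)

```text
time_s: 11.38
tcp_pos: [0.4918, 0.0499, -0.002]
eef_rot: [-90.0, -0.0, -159.3]
contact_force: [0.6, 0.4, 0.3]
gripper_width: 0.0613
```

jog_arm(
  steps=[
    [0.3,0,0.001,0,0],
    [0.3,0,0.001,0,0],
    [0.3,0,0,0,0],
  ],
)

```text
time_s: 11.63
tcp_pos: [0.4919, 0.05, -0.0036]
eef_rot: [-90.0, 0.0, -159.3]
contact_force: [-2.1, -0.4, 2.9]
gripper_width: 0.0613
```

jog_arm(
  steps=[
    [0.3,0,0.001,0,0],
    [0.3,0,0.001,0,0],
    [0.3,0,0,0,0],
  ],
)

```text
time_s: 11.88
tcp_pos: [0.492, 0.05, -0.0038]
eef_rot: [-90.0, 0.0, -159.2]
contact_force: [-8.6, 0.4, 30.8]
gripper_width: 0.0614
```

jog_arm(
  steps=[
    [0,0,-0.035,0,0],
    [0,0,-0.04,0,0],
    [0,0,-0.035,-0.03,0],
    [0,-0.001,0,-0.035,0],
    [0,0,0,-0.035,0],
    [0,0,0,0,0],
    [0,0,0.02,0,0],
    [0,0,0.015,0,0],
    [0,0,0.006,0,0],
    [0,0,0,0,0],
  ],
)

```text
time_s: 12.72
tcp_pos: [0.4575, 0.1403, 0.0585]
eef_rot: [-89.9, -0.2, -159.3]
contact_force: [-0.7, -1.1, -0.1]
gripper_width: 0.0876
```

jog_arm(
  steps=[
    [0,0,0,-0.003,0],
    [0,0,0.003,0,0],
    [0,0,0,0,0],
    [0,0,0,0,0],
  ],
)

```text
time_s: 13.05
tcp_pos: [0.4577, 0.1441, 0.0573]
eef_rot: [-90.0, 0.0, -159.3]
contact_force: [0.5, 0.1, -0.5]
gripper_width: 0.0872
```

jog_arm(
  steps=[
    [0.2,0,0,0,0],
    [0.3,0,0,0,0],
    [1,0,0,0,0],
    [1,0,0,0,0],
    [1,0,0,0,0],
    [1,0,0,0,0],
  ],
  squeeze=30,
)

```text
time_s: 13.55
tcp_pos: [0.4575, 0.144, 0.057]
eef_rot: [-90.0, 0.0, -159.3]
contact_force: [-0.0, -0.0, 2.6]
gripper_width: 0.0627
```

```bash
python3 snap.py w6
```

```text
[0.45752163 0.14400917 0.05696703] [-9.00008769e+01  1.69931309e-02 -1.59282563e+02] [-0.03898978 -0.03566402  2.57722389] [-0.04530264  0.1224524   0.02858199] 0.06266286999435687 13.55
```

View pics/w6.png

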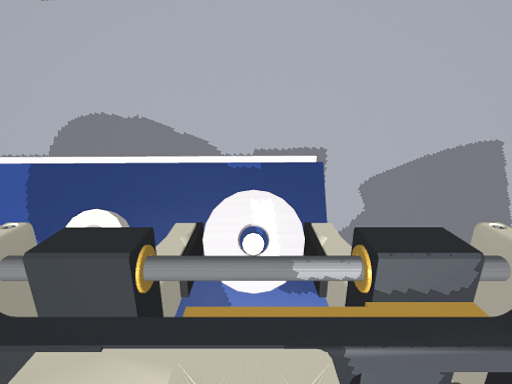

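jog_arm(
  steps=[
    [1,0,-0.003,0.0017,0],
    [1,0,-0.005,0.0029,0],
    [1,0,-0.007,0.004,0],
    [1,0,-0.01,0.006,0],
    [1,0,-0.015,0.008,0],
    [1,0,-0.02,0.01,0],
    [1,0,0,0,0],
    [1,0,0,0,0],
  ],
)

```text
time_s: 14.27
tcp_pos: [0.4695, 0.1132, 0.118]
eef_rot: [-90.0, 0.1, -159.4]
contact_force: [0.4, 0.6, -3.2]
gripper_width: 0.0628
```

```bash
python3 snap.py w7
```

```text
[0.46948314 0.11318317 0.11799061] [-9.00420474e+01  1.32464710e-01 -1.59360388e+02] [ 0.41878852  0.57055437 -3.16688731] [-0.01692446  0.16997817 -0.01895324] 0.06275036057691634 14.2667
```

View pics/w7.png

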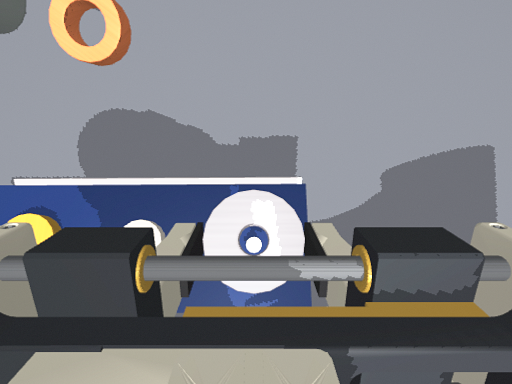

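jog_arm(
  steps=[
    [1,0,0,0.03,0],
    [1,0,0,0.035,0],
    [1,0,0.025,0.01,0],
    [1,0,0.03,0,0],
    [1,0,0.025,0,0],
    [1,0,0.01,0,0],
    [1,0,0.005,0,0],
    [1,0,0.003,0,0],
    [1,0,0,0,0],
  ],
  squeeze=15,
)

```text
time_s: 15.07
tcp_pos: [0.4951, 0.0433, 0.0184]
eef_rot: [-90.0, -0.1, -159.3]
contact_force: [0.1, -0.1, -2.3]
gripper_width: 0.0636
```

jog_arm(
  steps=[
    [1,0,0.003,0,0],
    [1,0,0.003,0,0],
    [1,0,0.003,0,0],
    [1,0,0,0,0],
  ],
  squeeze=8,
)

```text
time_s: 15.4
tcp_pos: [0.4956, 0.0435, 0.0098]
eef_rot: [-90.0, 0.0, -159.3]
contact_force: [0.3, 0.1, -1.9]
gripper_width: 0.0642
```

jog_arm(
  steps=[
    [1,0,0.002,0,0],
    [1,0,0.002,0,0],
    [1,0,0.001,0,0],
    [1,0,0,0,0],
  ],
)

```text
time_s: 15.73
tcp_pos: [0.4955, 0.0433, 0.0049]
eef_rot: [-90.0, 0.0, -159.3]
contact_force: [-0.2, 0.4, 0.3]
gripper_width: 0.0644
```

```bash
python3 snap.py w8
```

```text
[0.49548127 0.04333204 0.00488408] [-8.99980031e+01  8.80865462e-04 -1.59280808e+02] [-0.16630482  0.38681593  0.30568961] [ 0.31221164  0.33772555 -0.01559167] 0.06439387255923264 15.7333
```

View pics/w8.png

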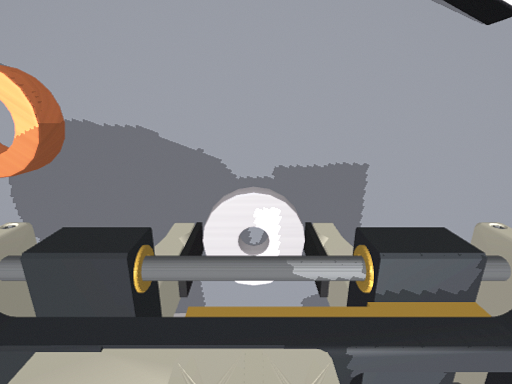

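jog_arm(
  steps=[
    [0.2,0,0,0,0],
    [0.2,0,0,0,0],
    [0.2,0,0.002,-0.003,0],
    [0.2,0,0.002,0,0],
    [0.2,0,0.002,0,0],
    [0.2,0,0,0,0],
    [1,0,0,0,0],
    [1,0,0,0,0],
    [1,0,0,0,0],
    [1,0,0,0,0],
  ],
  squeeze=35,
)

```text
time_s: 16.62
tcp_pos: [0.4942, 0.046, -0.0013]
eef_rot: [-90.0, -0.0, -159.3]
contact_force: [0.4, -0.4, -2.8]
gripper_width: 0.0632
```

```bash
python3 snap.py w9
python3 - <<'E'
from h import *
s,c=np.load("pics/w9.npy",allow_pickle=True)
im=c["image"][170:300,180:330,::-1]
cv2.imwrite("pics/w9z.png",cv2.resize(im,None,fx=5,fy=4.5,interpolation=cv2.INTER_NEAREST))
R,p=pose(s)
# expected outline of flat ring top at z=.014 for centre offsets
for dz in (-.006,-.003,0,.003):
  T=p+R@np.array([0,0,dz]);T[2]=.014
  print(dz,[np.round(proj(c,T+R@np.array([0,0,q]),s),1).tolist() for q in (.032,0,.0095,-.0095,-.032)])
E
```

```text
[ 0.49419258  0.04603562 -0.00128287] [-9.00033387e+01 -1.87396433e-02 -1.59298551e+02] [ 0.44720311 -0.41469581 -2.8032019 ] [ 0.045065    0.13786298 -0.036742  ] 0.06316506996263267 16.6167
-0.006 [[251.7, 204.3], [251.7, 254.2], [251.7, 240.0], [251.7, 268.0], [251.7, 298.9]]
-0.003 [[251.7, 199.3], [251.7, 249.8], [251.7, 235.4], [251.7, 263.7], [251.7, 294.9]]
0 [[251.7, 194.3], [251.7, 245.3], [251.7, 230.8], [251.7, 259.3], [251.7, 290.8]]
0.003 [[251.7, 189.2], [251.7, 240.8], [251.7, 226.1], [251.7, 255.0], [251.7, 286.8]]
```

View pics/w9z.png

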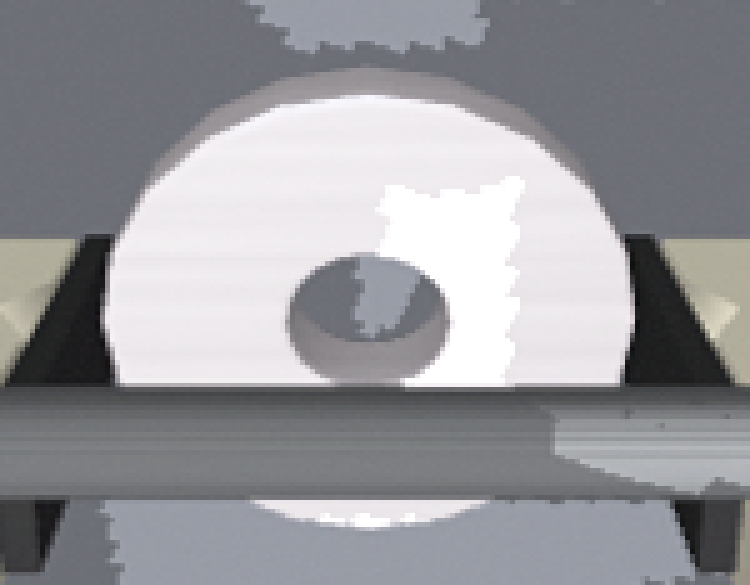

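jog_arm(
  steps=[
    [1,0,-0.02,0,0],
    [1,0,-0.04,0,0],
    [1,0,-0.04,0.01,0],
    [1,0.01,-0.021,0.03,0],
    [1,0.012,0,0.034,0],
    [1,0.012,0,0.034,0],
    [1,0.012,0,0.034,0],
    [1,0.012,0,0.034,0],
    [1,0.012,0,0.034,0],
    [1,0.012,0,0.03,0],
    [1,0.008,0,0.013,0],
    [1,0,0,0,0],
  ],
)

```text
time_s: 17.67
tcp_pos: [0.4985, -0.2252, 0.1192]
eef_rot: [-90.0, -0.1, -159.5]
contact_force: [-0.6, 0.4, -2.4]
gripper_width: 0.0635
```

jog_arm(
  steps=[
    [1,0,0,0,0],
    [1,0,0,0,0],
  ],
)

```text
time_s: 17.83
tcp_pos: [0.4993, -0.2222, 0.1196]
eef_rot: [-90.0, -0.0, -159.3]
contact_force: [-0.2, 0.0, -2.5]
gripper_width: 0.0638
```

```bash
python3 snap.py w10
python3 - <<'E'
from h import *
s,c=np.load("pics/w10.npy",allow_pickle=True)
im=c["image"][170:300,180:330,::-1]
cv2.imwrite("pics/w10z.png",cv2.resize(im,None,fx=5,fy=4.5,interpolation=cv2.INTER_NEAREST))
R,p=pose(s); print(R.T@(np.array([.4992,-.2225,.12])-p))
E
```

```text
[ 0.49932368 -0.22215958  0.11956005] [-9.00261864e+01 -2.50232306e-02 -1.59316021e+02] [-0.24659124  0.01111051 -2.50338498] [-0.02114285  0.10339756  0.05499981] 0.06376643149978473 17.8333
[ 0.00023614 -0.00043997  0.00027459]
```

View pics/w10z.png

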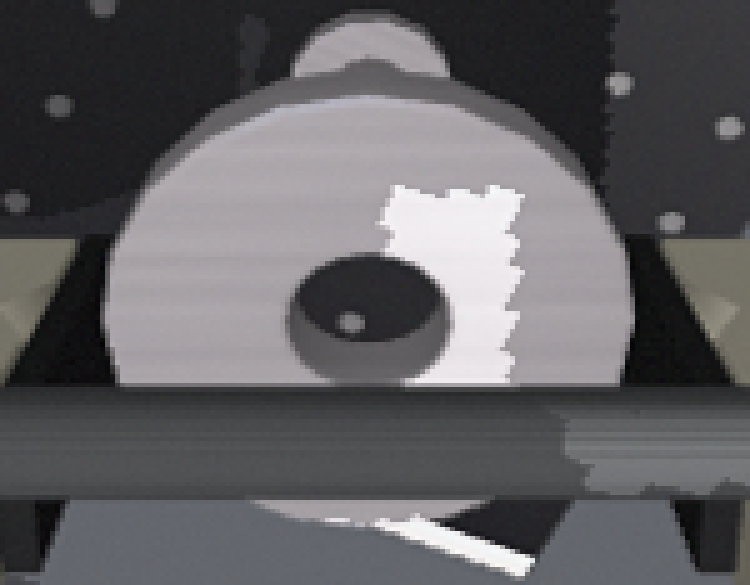

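Run:
```python
from h import *
s,c=np.load("pics/w10.npy",allow_pickle=True)
R,p=pose(s)
for z in (-.001,.001,.0025,.004,.006):
  X=p+R@np.array([0,0,z+.016]);X[2]=.03;print(z,proj(c,X,s))
```

```text
-0.001 (np.float64(252.18102272573887), np.float64(177.52343459039557))
0.001 (np.float64(252.18091178454648), np.float64(175.4714590111547))
0.0025 (np.float64(252.1808282524379), np.float64(173.92644364874704))
0.004 (np.float64(252.18074443914858), np.float64(172.37622754777786))
0.006 (np.float64(252.18063224824442), np.float64(170.30113721963707))
```

jog_arm(
  steps=[
    [1,0,0.015,0,0],
    [1,0,0.012,0,0],
    [1,0,0.005,0,0],
    [1,0,0.002,0,0],
    [1,0,0.002,0,0],
    [1,0,0.002,0,0],
    [1,0,0,0,0],
  ],
)

```text
time_s: 18.47
tcp_pos: [0.4999, -0.2222, 0.082]
eef_rot: [-90.0, 0.0, -159.3]
contact_force: [0.1, -0.2, -3.7]
gripper_width: 0.0635
```

jog_arm(
  steps=[
    [1,0,0.002,0,0],
    [1,0,0.002,0,0],
    [1,0,0,0,0],
  ],
)

```text
time_s: 18.72
tcp_pos: [0.4995, -0.2224, 0.0776]
eef_rot: [-90.0, -0.0, -159.3]
contact_force: [0.2, -0.2, -3.2]
gripper_width: 0.0637
```

jog_arm(
  steps=[
    [1,0,0.002,0,0],
    [1,0,0.002,0,0],
    [1,0,0.002,0,0],
    [1,0,0,0,0],
  ],
)

```text
time_s: 19.05
tcp_pos: [0.4994, -0.2223, 0.0713]
eef_rot: [-90.0, -0.0, -159.3]
contact_force: [-1.1, 0.8, -2.4]
gripper_width: 0.0633
```

jog_arm(
  steps=[
    [1,0,0.006,0,0],
    [1,0,0.008,0,0],
    [1,0,0.008,0,0],
    [1,0,0.007,0,0],
    [1,0,0.005,0,0],
    [1,0,0,0,0],
  ],
)

```text
time_s: 19.55
tcp_pos: [0.4987, -0.2222, 0.0362]
eef_rot: [-90.1, -0.1, -159.3]
contact_force: [0.7, -0.1, -2.1]
gripper_width: 0.0637
```

jog_arm(
  steps=[
    [1,0,0.002,0,0],
    [1,0,0.002,0,0],
    [1,0,0.002,0,0],
    [1,0,0.001,0,0],
    [1,0,0,0,0],
  ],
)

```text
time_s: 19.97
tcp_pos: [0.4996, -0.2224, 0.0308]
eef_rot: [-90.0, -0.0, -159.3]
contact_force: [1.1, 0.5, -1.9]
gripper_width: 0.0635
```

Threaded. Ring bottom about 2 mm above the foot; release there, then look after rising.

jog_arm(
  steps=[
    [1,0,0.001,0,0],
    [1,0,0.001,0,0],
    [1,0,0,0,0],
  ],
)

```text
time_s: 20.22
tcp_pos: [0.4996, -0.2224, 0.0288]
eef_rot: [-90.0, 0.0, -159.3]
contact_force: [-1.0, 0.8, -2.8]
gripper_width: 0.0636
```

jog_arm(
  steps=[
    [0.22,0,0,0,0],
    [0.15,0,0,0,0],
    [0.1,0,0,0,0],
    [0.05,0,-0.02,0,0],
    [0,0,-0.035,0,0],
    [0,0,-0.035,0,0],
    [0,0,0,0,0],
  ],
)

```text
time_s: 20.8
tcp_pos: [0.5038, -0.2234, 0.1259]
eef_rot: [-89.6, 0.5, -159.2]
contact_force: [1.5, -0.2, 0.6]
gripper_width: 0.0872
```

```bash
python3 snap.py w11
python3 - <<'E'
from h import *
s,c=np.load("pics/w11.npy",allow_pickle=True)
im=c["image"][130:260,180:330,::-1]
cv2.imwrite("pics/w11z.png",cv2.resize(im,None,fx=5,fy=4.5,interpolation=cv2.INTER_NEAREST))
E
```

```text
[ 0.50383399 -0.22341724  0.12594437] [ -89.64185428    0.4948598  -159.18902752] [ 1.5014811  -0.18016313  0.62998304] [-0.04517279 -0.12918084 -0.03713738] 0.0871753847542607 20.8
```

View pics/w11z.png

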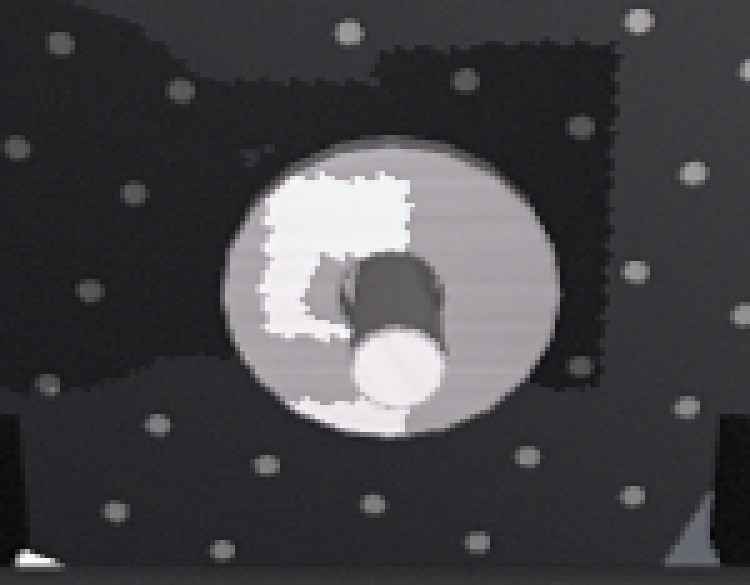

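jog_arm(
  steps=[
    [0,-0.0241,0,-0.0299,0],
    [0,-0.0241,0,-0.0299,0],
    [0,-0.0241,0,-0.0299,0],
    [0,-0.0241,0,-0.0299,0],
    [0,-0.0241,0,-0.0299,0],
    [0,-0.0241,0,-0.0299,0],
    [0,-0.0241,0,-0.0299,0],
    [0,-0.0241,0,-0.0299,0],
    [0,-0.0241,0,-0.0299,0],
    [0,-0.0241,0,-0.0299,0],
    [0,-0.0241,0,-0.0299,0],
    [0,-0.0241,0,-0.0299,0],
  ],
)

```text
time_s: 21.85
tcp_pos: [0.6433, 0.2174, 0.1183]
eef_rot: [-90.0, -0.0, -159.3]
contact_force: [1.2, -1.1, 0.2]
gripper_width: 0.0878
```

jog_arm(
  steps=[
    [0,0,0,0,0],
    [0,0,0,0,0],
    [0,0,0,0,0],
  ],
)

```text
time_s: 22.1
tcp_pos: [0.6427, 0.2155, 0.1179]
eef_rot: [-90.0, -0.1, -159.3]
contact_force: [-0.8, -0.2, -0.2]
gripper_width: 0.0877
```

```bash
python3 snap.py w12
python3 - <<'E'
from h import *
s,c=np.load("pics/w12.npy",allow_pickle=True)
R,p=pose(s); print((R.T@(np.array([.6433,.2155,.055])-p)).round(4))
im=c["image"];hsv=cv2.cvtColor(im,cv2.COLOR_RGB2HSV)
m=cv2.inRange(hsv,(15,100,80),(35,255,255));m[225:]=0
k=max(cv2.findContours(m,0,1)[0],key=cv2.contourArea);print(cv2.boundingRect(k))
n=np.array([0,0,1])*.866+R[:,2]*.5;T=np.array([.6408,.2188,.0607])+7e-3*n
print([np.round(proj(c,T+.026*v,s),1).tolist() for v in (R[:,0]*0,R[:,0],-R[:,0],np.cross(n,R[:,0]),-np.cross(n,R[:,0]))])
E
```

```text
[0.64268042 0.21552803 0.1178825 ] [-8.99877139e+01 -9.12003842e-02 -1.59254428e+02] [-0.8189561  -0.20345735 -0.24434282] [-0.08280798  0.17835862 -0.0402579 ] 0.08770433811233551 22.1
[-0.0007  0.0629  0.0002]
(221, 176, 61, 49)
[[252.7, 206.8], [284.1, 206.9], [221.4, 206.8], [252.7, 176.7], [252.7, 238.6]]
```

View pics/w12.png

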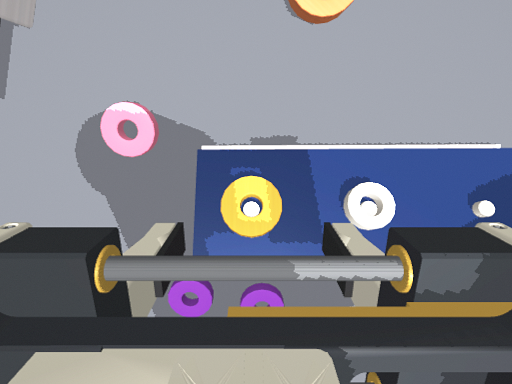

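jog_arm(
  steps=[
    [0,-0.0005,0.02,0,0],
    [0,0,0.02,0,0],
    [0,0,0.013,0,0],
    [0,0,0.006,0,0],
    [0,0,0.003,0,0],
    [0,0,0,0,0],
    [0,0,0,0,0],
  ],
  squeeze=30,
)

```text
time_s: 22.73
tcp_pos: [0.6443, 0.2155, 0.0578]
eef_rot: [-90.0, 0.1, -159.3]
contact_force: [0.8, 0.9, 0.2]
gripper_width: 0.0874
```

jog_arm(
  steps=[
    [0.3,0,0,0,0],
    [1,0,0,0,0],
    [1,0,0,0,0],
    [1,0,0,0,0],
    [1,0,0,0,0],
    [1,0,0,0,0],
    [1,0,0,0,0],
  ],
)

```text
time_s: 23.32
tcp_pos: [0.6439, 0.2158, 0.057]
eef_rot: [-90.0, 0.0, -159.3]
contact_force: [0.0, -0.3, 1.5]
gripper_width: 0.0502
```

jog_arm(
  steps=[
    [1,0,-0.003,0.0017,0],
    [1,0,-0.005,0.0029,0],
    [1,0,-0.007,0.004,0],
    [1,0,-0.01,0.006,0],
    [1,0,-0.015,0.008,0],
    [1,0,-0.02,0.01,0],
    [1,0.005,0,0.02,0],
    [1,0.02,0,0.025,0],
    [1,0.035,0,0.02,0],
    [1,0.035,0,0.008,0],
    [1,0.035,0,0,0],
    [1,0.035,0,0,0],
  ],
)

```text
time_s: 24.32
tcp_pos: [0.5255, 0.0566, 0.1174]
eef_rot: [-90.0, 0.0, -159.4]
contact_force: [0.3, 0.9, -1.1]
gripper_width: 0.051
```

jog_arm(
  steps=[
    [1,0.025,0,0,0],
    [1,0.01,0.02,0,0],
    [1,0,0.03,0,0],
    [1,0,0.025,0,0],
    [1,0,0.012,0,0],
    [1,0,0.006,0,0],
    [1,0,0.003,0,0],
    [1,0,0,0,0],
  ],
  squeeze=15,
)

```text
time_s: 24.98
tcp_pos: [0.4945, 0.0461, 0.0212]
eef_rot: [-90.0, 0.0, -159.3]
contact_force: [-0.4, 0.0, -1.3]
gripper_width: 0.0513
```

```bash
python3 snap.py w13
```

```text
[0.49445482 0.04606738 0.02120459] [-8.99918864e+01  1.50512937e-02 -1.59292297e+02] [-0.35556899  0.01679633 -1.30816282] [0.00016534 0.09702097 0.03484664] 0.051307479296934515 24.9833
```

View pics/w13.png

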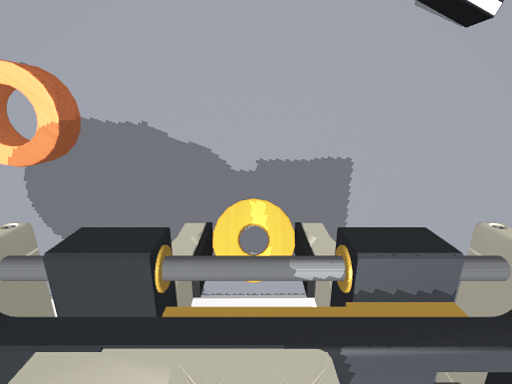

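jog_arm(
  steps=[
    [1,0,0.003,0,0],
    [1,0,0.003,0,0],
    [1,0,0.003,0,0],
    [1,0,0.003,0,0],
    [1,0,0.002,0,0],
    [1,0,0.002,0,0],
    [1,0,0,0,0],
  ],
  squeeze=7,
)

```text
time_s: 25.62
tcp_pos: [0.494, 0.0462, 0.0046]
eef_rot: [-90.0, -0.0, -159.3]
contact_force: [-0.4, 0.5, -0.5]
gripper_width: 0.0522
```

jog_arm(
  steps=[
    [0.34,0,0,0,0],
    [0.34,0,0,0,0],
    [0.34,0,0.002,-0.003,0],
    [0.34,0,0.002,0,0],
    [0.34,0,0.002,0,0],
    [0.34,0,0,0,0],
    [1,0,0,0,0],
    [1,0,0,0,0],
    [1,0,0,0,0],
    [1,0,0,0,0],
  ],
  squeeze=35,
)

```text
time_s: 26.45
tcp_pos: [0.4929, 0.0489, -0.0012]
eef_rot: [-90.0, -0.0, -159.3]
contact_force: [0.3, 0.0, -2.0]
gripper_width: 0.0511
```

```bash
python3 snap.py w14
python3 - <<'E'
from h import *
s,c=np.load("pics/w14.npy",allow_pickle=True)
im=c["image"][170:300,180:330,::-1]
cv2.imwrite("pics/w14z.png",cv2.resize(im,None,fx=5,fy=4.5,interpolation=cv2.INTER_NEAREST))
R,p=pose(s)
for dz in (0,.003,.006):
  T=p+R@np.array([0,0,dz]);T[2]=.014
  print(dz,[np.round(proj(c,T+R@np.array([0,0,q]),s),1).tolist() for q in (.026,0,.0095,-.0095,-.026)])
E
```

```text
[ 0.49285866  0.0489398  -0.00123734] [-9.00027461e+01 -1.15166460e-02 -1.59296286e+02] [ 0.34912959  0.0026682  -2.04872821] [0.06931613 0.12439124 0.01553484] 0.05105347751572544 26.45
0 [[251.7, 204.3], [251.7, 245.3], [251.7, 230.7], [251.7, 259.3], [251.7, 282.6]]
0.003 [[251.7, 199.3], [251.7, 240.7], [251.7, 226.0], [251.7, 254.9], [251.7, 278.5]]
0.006 [[251.7, 194.2], [251.7, 236.1], [251.7, 221.3], [251.7, 250.5], [251.7, 274.3]]
```

View pics/w14z.png

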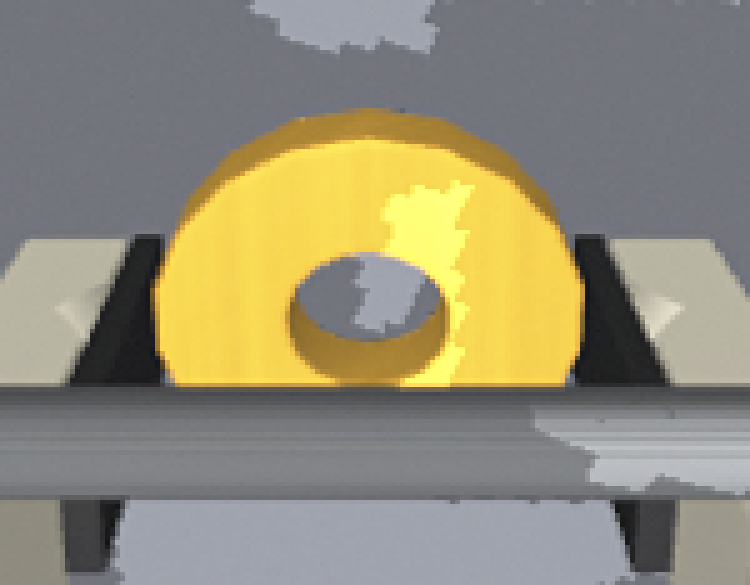

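jog_arm(
  steps=[
    [1,0,-0.02,0,0],
    [1,0,-0.04,0,0],
    [1,0,-0.04,0.01,0],
    [1,0.01,-0.021,0.03,0],
    [1,0.012,0,0.034,0],
    [1,0.012,0,0.034,0],
    [1,0.012,0,0.034,0],
    [1,0.012,0,0.034,0],
    [1,0.012,0,0.034,0],
    [1,0.012,0,0.031,0],
    [1,0.008,0,0.015,0],
    [1,0,0,0,0],
  ],
)

```text
time_s: 27.5
tcp_pos: [0.4984, -0.2253, 0.1193]
eef_rot: [-90.0, -0.1, -159.5]
contact_force: [0.1, 0.7, -2.0]
gripper_width: 0.0509
```

jog_arm(
  steps=[
    [1,0,0,0,0],
    [1,0,0,0,0],
    [1,0,0,0,0],
  ],
)

```text
time_s: 27.75
tcp_pos: [0.4993, -0.2216, 0.1198]
eef_rot: [-90.0, 0.0, -159.2]
contact_force: [-0.4, 0.2, -2.9]
gripper_width: 0.0516
```

```bash
python3 snap.py w15
python3 - <<'E'
from h import *
s,c=np.load("pics/w15.npy",allow_pickle=True)
im=c["image"][150:300,180:330,::-1]
cv2.imwrite("pics/w15z.png",cv2.resize(im,None,fx=5,fy=4,interpolation=cv2.INTER_NEAREST))
R,p=pose(s); print(R.T@(np.array([.499,-.2225,.12])-p))
E
```

```text
[ 0.49933994 -0.22155263  0.11982251] [-9.00096418e+01  1.78849002e-03 -1.59247099e+02] [-0.37399417  0.17932601 -2.87139787] [ 0.04991155  0.13716246 -0.02100204] 0.05159482129279105 27.75
[ 0.00065357 -0.00017764  0.00076542]
```

View pics/w15z.png

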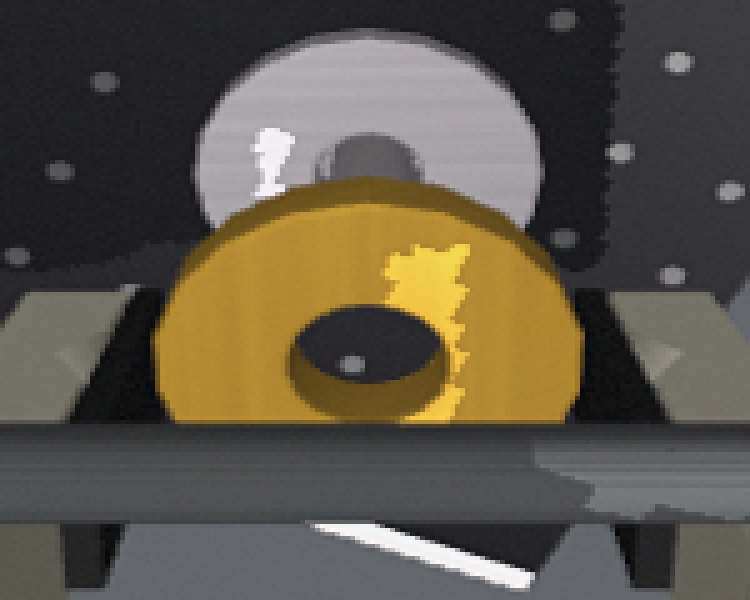

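jog_arm(
  steps=[
    [1,0.001,0.012,0.0005,0],
    [1,0,0.014,0,0],
    [1,0,0.005,0,0],
    [1,0,0.002,0,0],
    [1,0,0.002,0,0],
    [1,0,0.002,0,0],
    [1,0,0,0,0],
  ],
)

```text
time_s: 28.38
tcp_pos: [0.4988, -0.223, 0.083]
eef_rot: [-90.0, 0.0, -159.3]
contact_force: [-0.6, -1.9, -1.5]
gripper_width: 0.051
```

jog_arm(
  steps=[
    [1,0,0.002,0,0],
    [1,0,0.002,0,0],
    [1,0,0.002,0,0],
    [1,0,0,0,0],
  ],
)

```text
time_s: 28.72
tcp_pos: [0.4983, -0.2231, 0.0765]
eef_rot: [-90.0, -0.0, -159.3]
contact_force: [0.4, -0.3, -1.8]
gripper_width: 0.0513
```

jog_arm(
  steps=[
    [1,0,0.005,0,0],
    [1,0,0.007,0,0],
    [1,0,0.007,0,0],
    [1,0,0.005,0,0],
    [1,0,0.003,0,0],
    [1,0,0.002,0,0],
    [1,0,0,0,0],
  ],
)

```text
time_s: 29.3
tcp_pos: [0.4983, -0.2231, 0.0472]
eef_rot: [-90.0, -0.1, -159.3]
contact_force: [-0.3, -0.5, -0.7]
gripper_width: 0.0509
```

jog_arm(
  steps=[
    [1,0,0.001,0,0],
    [1,0,0.0015,0,0],
    [1,0,0,0,0],
  ],
)

```text
time_s: 29.55
tcp_pos: [0.4986, -0.2231, 0.0453]
eef_rot: [-90.0, 0.0, -159.3]
contact_force: [-0.7, 0.6, -2.1]
gripper_width: 0.0515
```

jog_arm(
  steps=[
    [1,0,0.001,0,0],
    [1,0,0.0005,0,0],
    [1,0,0,0,0],
  ],
)

```text
time_s: 29.8
tcp_pos: [0.4985, -0.2231, 0.0438]
eef_rot: [-90.0, 0.0, -159.3]
contact_force: [-0.3, 0.3, -1.7]
gripper_width: 0.0509
```

jog_arm(
  steps=[
    [0.35,0,0,0,0],
    [0.3,0,0,0,0],
    [0.2,0,0,0,0],
    [0.1,0,0,0,0],
    [0.05,0,-0.015,0,0],
    [0,0,-0.03,0,0],
    [0,0,-0.03,0,0],
    [0,0,0,0,0],
    [0,0,0,0,0],
  ],
)

```text
time_s: 30.55
tcp_pos: [0.5, -0.2233, 0.1209]
eef_rot: [-89.9, 0.2, -159.3]
contact_force: [-0.9, 0.4, -1.2]
gripper_width: 0.0877
```

```bash
python3 snap.py w16
python3 - <<'E'
from h import *
s,c=np.load("pics/w16.npy",allow_pickle=True)
im=c["image"][130:260,180:330,::-1]
cv2.imwrite("pics/w16z.png",cv2.resize(im,None,fx=5,fy=4.5,interpolation=cv2.INTER_NEAREST))
E
```

```text
[ 0.49999328 -0.22327164  0.12091758] [ -89.88187333    0.23414215 -159.2804644 ] [-0.86522478  0.35094264 -1.16806895] [-0.00557806  0.23016854 -0.07011762] 0.08766120243484082 30.55
```

View pics/w16z.png

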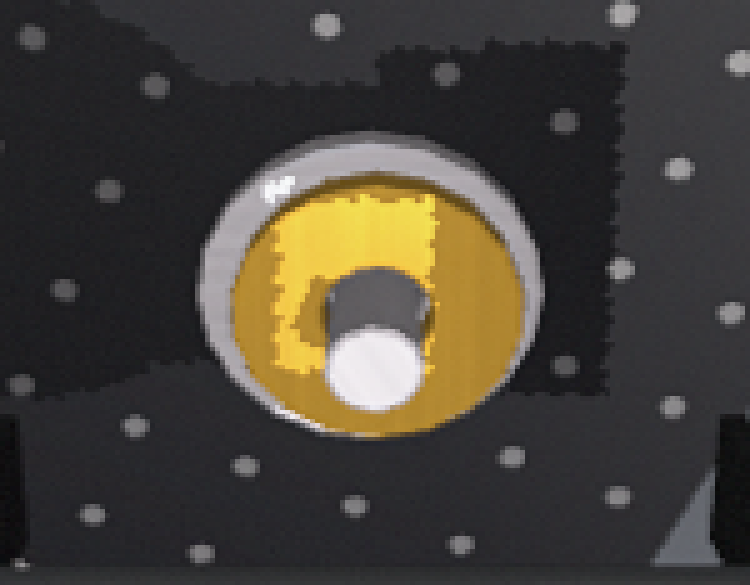

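jog_arm(
  steps=[
    [0,-0.0174,0,-0.0325,0],
    [0,-0.0174,0,-0.0325,0],
    [0,-0.0174,0,-0.0325,0],
    [0,-0.0174,0,-0.0325,0],
    [0,-0.0174,0,-0.0325,0],
    [0,-0.0174,0,-0.0325,0],
    [0,-0.0174,0,-0.0325,0],
    [0,-0.0174,0,-0.0325,0],
    [0,-0.0174,0,-0.0325,0],
    [0,-0.0174,0,-0.0325,0],
    [0,-0.0174,0,-0.0325,0],
    [0,0,0,0,0],
  ],
)

```text
time_s: 31.6
tcp_pos: [0.5519, 0.1841, 0.1175]
eef_rot: [-90.0, -0.0, -159.1]
contact_force: [0.2, -0.2, 1.0]
gripper_width: 0.0872
```

jog_arm(
  steps=[
    [0,0,0,0,0],
    [0,0,0,0,0],
    [0,0,0,0,0],
  ],
)

```text
time_s: 31.85
tcp_pos: [0.5505, 0.1779, 0.1181]
eef_rot: [-90.0, -0.1, -159.3]
contact_force: [-0.1, 0.4, -0.6]
gripper_width: 0.0875
```

```bash
python3 snap.py w17
python3 - <<'E'
from h import *
s,c=np.load("pics/w17.npy",allow_pickle=True)
R,p=pose(s); print((R.T@(np.array([.5513,.1794,.0565])-p)).round(4))
n=np.array([0,0,1])*.866+R[:,2]*.5;T=np.array([.5487,.1826,.0601])+7e-3*n
print([np.round(proj(c,T+.02*v,s),1).tolist() for v in (R[:,0]*0,R[:,0],-R[:,0],np.cross(n,R[:,0]),-np.cross(n,R[:,0]))])
E
```

```text
[0.55051693 0.17789134 0.11805804] [-8.99821072e+01 -9.54127717e-02 -1.59332293e+02] [-0.14116579  0.35529424 -0.62251284] [-0.02146549  0.12671514 -0.00856569] 0.08752663092145799 31.85
[-0.0014  0.0616 -0.0012]
[[252.0, 208.0], [276.0, 208.0], [228.0, 208.0], [252.1, 184.7], [252.0, 232.2]]
```

View pics/w17.png

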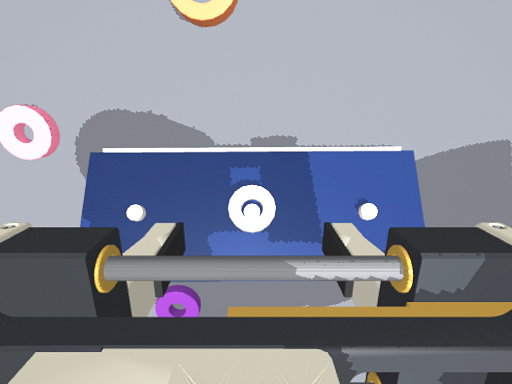

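jog_arm(
  steps=[
    [0,-0.001,0.02,-0.001,0],
    [0,0,0.02,0,0],
    [0,0,0.012,0,0],
    [0,0,0.006,0,0],
    [0,0,0.003,0,0],
    [0,0,0,0,0],
    [0,0,0,0,0],
  ],
  squeeze=15,
)

```text
time_s: 32.48
tcp_pos: [0.5522, 0.1801, 0.0585]
eef_rot: [-90.0, 0.1, -159.3]
contact_force: [0.8, -0.2, -0.4]
gripper_width: 0.0877
```

jog_arm(
  steps=[
    [0.4,0,0,0,0],
    [0.45,0,0,0,0],
    [1,0,0,0,0],
    [1,0,0,0,0],
    [1,0,0,0,0],
    [1,0,0,0,0],
    [1,0,0,0,0],
    [1,0,0,0,0],
  ],
)

```text
time_s: 33.15
tcp_pos: [0.5517, 0.1803, 0.0578]
eef_rot: [-90.0, -0.0, -159.3]
contact_force: [0.5, -0.2, -0.6]
gripper_width: 0.0396
```

jog_arm(
  steps=[
    [1,0,-0.003,0.0017,0],
    [1,0,-0.005,0.0029,0],
    [1,0,-0.007,0.004,0],
    [1,0,-0.01,0.006,0],
    [1,0,-0.015,0.008,0],
    [1,0,-0.02,0.01,0],
    [1,0.005,0,0.02,0],
    [1,0.015,0,0.025,0],
    [1,0.03,0,0.018,0],
    [1,0.03,0,0.007,0],
    [1,0.02,0,0,0],
    [1,0,0,0,0],
  ],
)

```text
time_s: 34.15
tcp_pos: [0.4911, 0.0464, 0.1188]
eef_rot: [-90.0, -0.0, -159.4]
contact_force: [-0.4, -0.5, -0.7]
gripper_width: 0.0393
```

jog_arm(
  steps=[
    [1,0,0.02,0,0],
    [1,0,0.03,0,0],
    [1,0,0.025,0,0],
    [1,0,0.014,0,0],
    [1,0,0.006,0,0],
    [1,0,0.003,0,0],
    [1,0,0,0,0],
  ],
  squeeze=8,
)

```text
time_s: 34.73
tcp_pos: [0.4951, 0.049, 0.0202]
eef_rot: [-90.0, 0.0, -159.3]
contact_force: [0.3, 0.5, -1.0]
gripper_width: 0.0395
```

```bash
python3 snap.py w18
```

```text
[0.49509631 0.04901775 0.02016138] [-8.99898187e+01  1.39636825e-02 -1.59275546e+02] [ 0.26085226  0.48106429 -0.96141515] [ 0.02312351  0.11642514 -0.01634548] 0.03952307886635348 34.7333
```

View pics/w18.png

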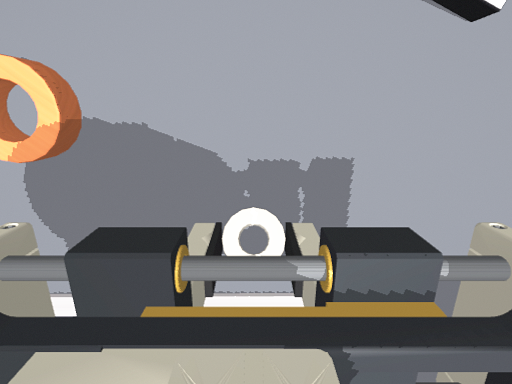

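jog_arm(
  steps=[
    [1,0,0.003,0,0],
    [1,0,0.003,0,0],
    [1,0,0.003,0,0],
    [1,0,0.002,0,0],
    [1,0,0.002,0,0],
    [1,0,0.002,0,0],
    [1,0,0,0,0],
  ],
  squeeze=4,
)

```text
time_s: 35.37
tcp_pos: [0.4945, 0.0489, 0.0046]
eef_rot: [-90.0, -0.0, -159.3]
contact_force: [-0.2, 0.3, 1.2]
gripper_width: 0.0403
```

jog_arm(
  steps=[
    [0.48,0,0,0,0],
    [0.48,0,0,0,0],
    [0.48,0,0.002,-0.003,0],
    [0.48,0,0.002,0,0],
    [0.48,0,0.002,0,0],
    [0.48,0,0,0,0],
    [1,0,0,0,0],
    [1,0,0,0,0],
    [1,0,0,0,0],
    [1,0,0,0,0],
  ],
  squeeze=20,
)

```text
time_s: 36.2
tcp_pos: [0.4934, 0.0517, -0.0011]
eef_rot: [-90.0, 0.0, -159.3]
contact_force: [-0.1, 0.4, -0.3]
gripper_width: 0.0393
```

```bash
python3 snap.py w19
python3 - <<'E'
from h import *
s,c=np.load("pics/w19.npy",allow_pickle=True)
im=c["image"][170:300,180:330,::-1]
cv2.imwrite("pics/w19z.png",cv2.resize(im,None,fx=5,fy=4.5,interpolation=cv2.INTER_NEAREST))
R,p=pose(s)
for dz in (0,.003,.006):
  T=p+R@np.array([0,0,dz]);T[2]=.014
  print(dz,[np.round(proj(c,T+R@np.array([0,0,q]),s),1).tolist() for q in (.02,0,.0095,-.0095,-.02)])
E
```

```text
[ 0.49342651  0.05172458 -0.00114317] [-9.00010845e+01  5.17873407e-04 -1.59291611e+02] [-0.12018499  0.43595207 -0.26171493] [ 0.02392491  0.12355092 -0.03193483] 0.039342599199615906 36.2
0 [[251.7, 214.0], [251.7, 245.2], [251.7, 230.7], [251.7, 259.2], [251.7, 274.2]]
0.003 [[251.7, 209.1], [251.7, 240.6], [251.7, 226.0], [251.7, 254.8], [251.7, 270.0]]
0.006 [[251.7, 204.2], [251.7, 236.1], [251.7, 221.2], [251.7, 250.4], [251.7, 265.7]]
```

View pics/w19z.png

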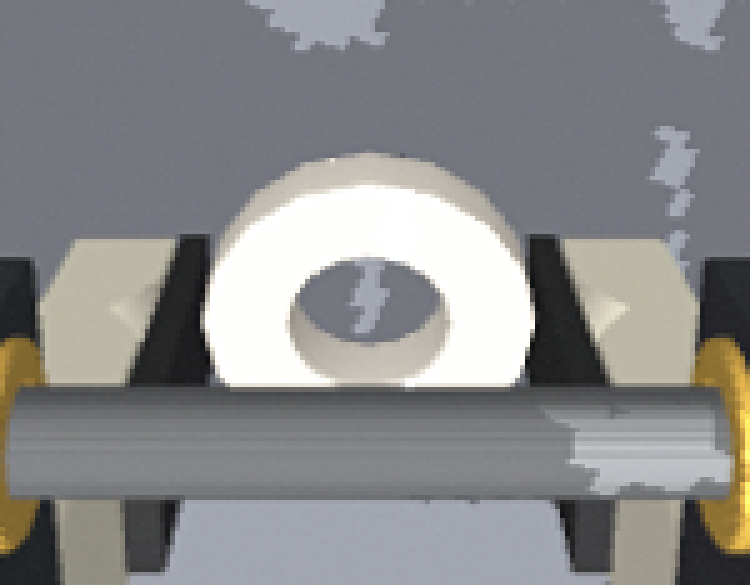

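jog_arm(
  steps=[
    [1,0,-0.02,0,0],
    [1,0,-0.04,0,0],
    [1,0,-0.04,0.01,0],
    [1,0.01,-0.021,0.03,0],
    [1,0.012,0,0.034,0],
    [1,0.012,0,0.034,0],
    [1,0.012,0,0.034,0],
    [1,0.012,0,0.034,0],
    [1,0.012,0,0.034,0],
    [1,0.012,0,0.032,0],
    [1,0.01,0,0.017,0],
    [1,0,0,0,0],
  ],
)

```text
time_s: 37.25
tcp_pos: [0.498, -0.2262, 0.1195]
eef_rot: [-90.0, -0.1, -159.5]
contact_force: [0.5, 0.4, -0.2]
gripper_width: 0.0395
```

jog_arm(
  steps=[
    [1,0,0,0,0],
    [1,0,0,0,0],
    [1,0,0,0,0],
  ],
)

```text
time_s: 37.5
tcp_pos: [0.4991, -0.2223, 0.1199]
eef_rot: [-90.0, 0.0, -159.2]
contact_force: [0.6, -0.1, -0.2]
gripper_width: 0.0394
```

```bash
python3 snap.py w20
python3 - <<'E'
from h import *
s,c=np.load("pics/w20.npy",allow_pickle=True)
im=c["image"][150:300,180:330,::-1]
cv2.imwrite("pics/w20z.png",cv2.resize(im,None,fx=5,fy=4,interpolation=cv2.INTER_NEAREST))
R,p=pose(s); print(R.T@(np.array([.4987,-.2230,.12])-p))
E
```

```text
[ 0.49906141 -0.22230389  0.11986635] [-9.00050081e+01  6.29306927e-03 -1.59241607e+02] [ 0.61847689 -0.06155929 -0.21515795] [ 0.03837997  0.05944414 -0.04900467] 0.03938736809233012 37.5
[ 0.00058465 -0.00013376  0.00052281]
```

View pics/w20z.png

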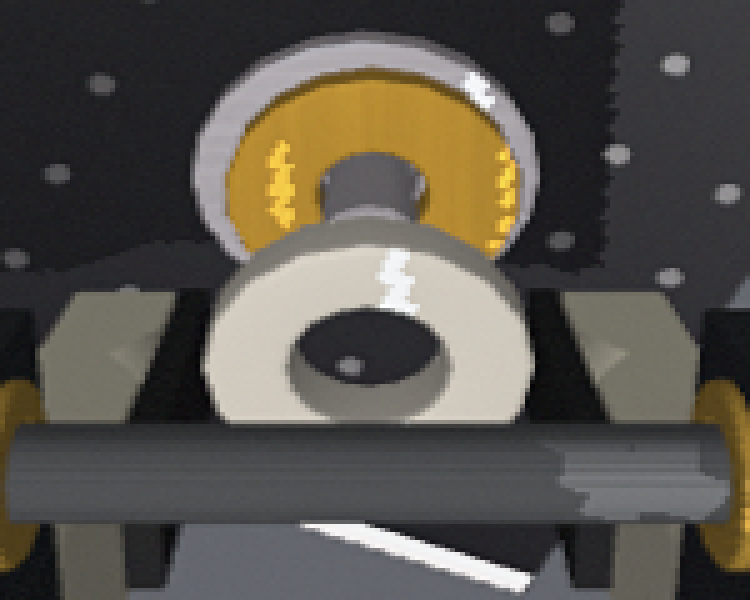

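jog_arm(
  steps=[
    [1,0.0005,0.012,0.0003,0],
    [1,0,0.014,0,0],
    [1,0,0.005,0,0],
    [1,0,0.002,0,0],
    [1,0,0.002,0,0],
    [1,0,0.002,0,0],
    [1,0,0,0,0],
  ],
)

```text
time_s: 38.13
tcp_pos: [0.4989, -0.2234, 0.083]
eef_rot: [-90.0, 0.0, -159.3]
contact_force: [0.3, -1.0, 0.2]
gripper_width: 0.0395
```

jog_arm(
  steps=[
    [1,0,0.002,0,0],
    [1,0,0.002,0,0],
    [1,0,0.002,0,0],
    [1,0,0,0,0],
  ],
)

```text
time_s: 38.47
tcp_pos: [0.4983, -0.2235, 0.0765]
eef_rot: [-90.0, -0.0, -159.3]
contact_force: [0.7, 0.4, -0.3]
gripper_width: 0.0392
```

Threaded; home at TCP about 0.0567.

jog_arm(
  steps=[
    [1,0,0.005,0,0],
    [1,0,0.006,0,0],
    [1,0,0.004,0,0],
    [1,0,0.002,0,0],
    [1,0,0.0015,0,0],
    [1,0,0,0,0],
    [1,0,0,0,0],
  ],
)

```text
time_s: 39.05
tcp_pos: [0.4987, -0.2235, 0.0583]
eef_rot: [-90.0, -0.0, -159.3]
contact_force: [-0.6, 0.0, -0.8]
gripper_width: 0.0394
```

jog_arm(
  steps=[
    [1,0,0.0005,0,0],
    [1,0,0,0,0],
  ],
)

```text
time_s: 39.22
tcp_pos: [0.4988, -0.2235, 0.058]
eef_rot: [-90.0, 0.0, -159.3]
contact_force: [-0.6, 0.3, -1.0]
gripper_width: 0.0391
```

jog_arm(
  steps=[
    [0.48,0,0,0,0],
    [0.4,0,0,0,0],
    [0.3,0,0,0,0],
    [0.2,0,0,0,0],
    [0.1,0,-0.01,0,0],
    [0,0,-0.02,0,0],
    [0,0,-0.03,0,0],
    [0,0,0,0,0],
    [0,0,0,0,0],
    [0,0,0,0,0],
  ],
)

```text
time_s: 40.05
tcp_pos: [0.4986, -0.2234, 0.1184]
eef_rot: [-90.0, 0.1, -159.3]
contact_force: [-0.4, 0.6, 0.4]
gripper_width: 0.0879
```

```bash
python3 snap.py w21
python3 - <<'E'
from h import *
s,c=np.load("pics/w21.npy",allow_pickle=True)
im=c["image"][130:260,180:330,::-1]
cv2.imwrite("pics/w21z.png",cv2.resize(im,None,fx=5,fy=4.5,interpolation=cv2.INTER_NEAREST))
from plant import r
c=r.capture("scene");cv2.imwrite("pics/sc21.png",cv2.resize(c["image"][140:240,180:300,::-1],None,fx=5,fy=5,interpolation=cv2.INTER_CUBIC))
E
```

```text
[ 0.49861598 -0.22344135  0.11840793] [-8.99871261e+01  5.67350756e-02 -1.59296984e+02] [-0.43659631  0.60013839  0.39471489] [-0.01815621  0.16961084  0.01643917] 0.08789743601889861 40.05
```

View pics/w21z.png

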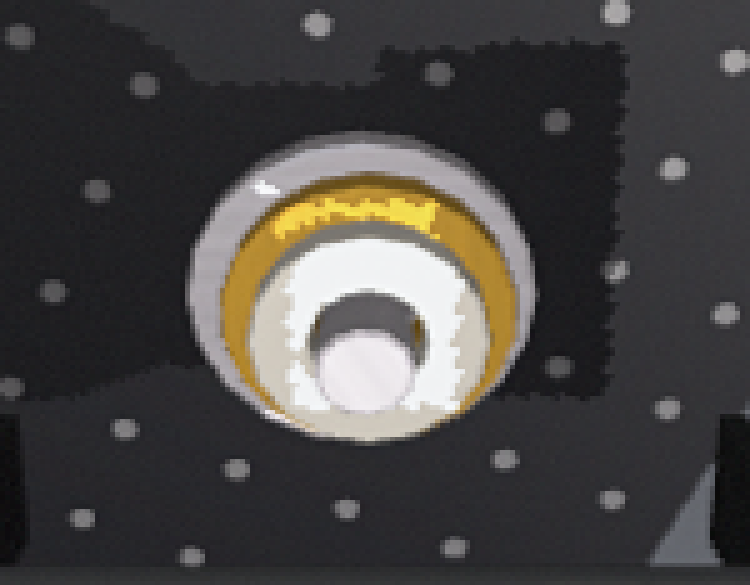

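View pics/sc21.png

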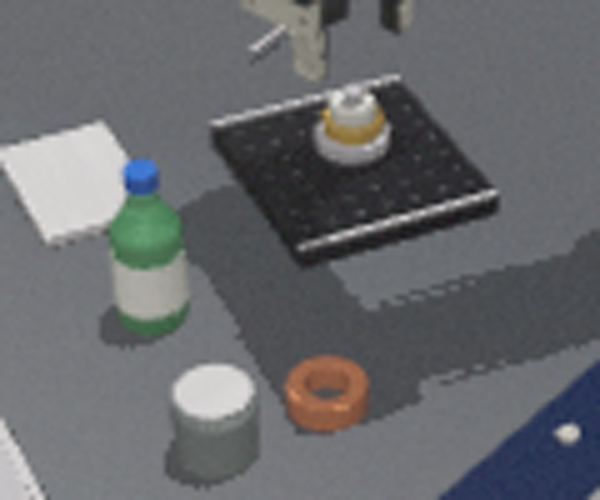

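```bash
python3 -c "
from plant import r
print(r.close_job(), r.get_state()['time_s'])"
```

```text
the job is handed in; nothing more can be done
the job is handed in; nothing more can be done
```

The three spacers are on the spindle in the order large, medium, small, and I handed the job in about 40 s into the 72 s allowed. I gripped each one on the rack, pressed it flat against the table, re-gripped it and lowered it over the spindle. I felt no sign of jamming on any of them.

**Last checks:**
- **Stack:** The final wrist picture shows all three lying flat around the shaft with every upper face visible. The small spacer's apparent size puts its upper face about 72 mm above the table, within about 2 mm, which is fully home.
- **Gripper:** It was open and about 60 mm above where it let go, with no contact force beyond noise.
- **Bystanders:** The bush, bottle and tin look undisturbed in the last scene picture. I did not re-measure any of the bystanders, and did not look again at the screwdriver, wrench, tray or blanks.

**What went wrong or disagreed:**
- **Fingertip position:** It did not match the description. Touching the table showed the tips about 3.5 mm behind the reported TCP, not 19 mm ahead of it. My first grasp of the large spacer therefore closed above it and pressed down on it with up to 35 N. The spacer did not shift, and I used the measured value from then on.
- **Scene camera:** It put the rings about 5 mm lower than the wrist camera and the touch test did. I relied on the wrist camera and touch.

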